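# Lock an orbital shaker for service

### The arm

A 6-joint arm with a two-finger parallel gripper is mounted at the origin on a cart in front of the work surface, level with it; the furniture and walls round the work are solid. World frame = base frame: x ahead of the robot, y to its left, z up, the work surface at z = 0. Lengths are in m, angles in degrees, forces in N, time in s.
With the tool pointing down it reaches from about 0.4 to 0.825 m from the base axis. Payload 7 kg.
Tool frame: the origin (TCP) lies at the very end of the fingers, on their centre line; the grasp point (between the pads) lies 19 mm behind it; z points along the fingers, y is the direction in which the jaws open and shut (so a half turn about z gives the same grasp; the last joint's range is limited). The gripper opens to 88 mm and grips with 3 to 60 N. Pads are 19 mm wide; open, the fingers measure 130 mm over their backs; the gripper's body (78 mm by 193 mm) begins 47 mm behind the grasp point.
Start: joints at [-53.165, 20.546, 0.682, 0, -70.136, -16.507], TCP at [0.234, -0.633, 0.227] pointing down, gripper open.
Joint ranges: [-176.03, 176.03], [-82.01, 121.73], [-58.28, 71.71], [-173.87, 95.51], [-174.79, -0.11], [-173.66, 173.66]. Speed limits (degrees/s): [136.94, 136.94, 172.46, 180, 180, 180].

### API

Orientations are given as [roll, pitch, yaw] about the fixed x, y, z axes, in that order (R = Rz(yaw) Ry(pitch) Rx(roll)).
In Python, from plant import telemetry, optics, ctrl gives the robot as it stands.
- The arm moves only by the tool servo_tool, never from a script. Its argument "rows" is a list of rows, each a list of 3 entries, a list of its own where there are three numbers: the shift along the tool's x, y, z in m, then the turn, a rotation vector about the tool's x, y, z in units of 6 degrees (1.0 is 6 degrees), then the closure, from 0 (fully open) to 1 (shut). A call has 1 to 20 rows; each row shifts and turns the commanded pose from where the row before left it, along the tool's axes as they then stand; what a row does not reach is not made up. A row lasts 1/12 s, in which the tool goes at most 41.7 mm and 7.16 degrees, less where a joint would pass 70% of its speed; a pose out of reach is approached as far as the arm can. A call is refused whole if a number of a shift passes 0.0417 or a number of a turn 1, either way. A call with a gripper value outside its range is refused whole. The fingers move at their own pace and stop on an object; the grip force is fixed at half the most. Time passes only in rows, so rows that do not move let the fingers close. It gives the time, the measured TCP pose, the force and the opening at its end, in the units of the state.
- telemetry.get_obs(): the state, without advancing time (a new reading comes with each control period).
- optics.snapshot(name): name is "scene" or "top"; returns the picture (480x640x3 uint8, red, green, blue); there is no depth.
- optics.camera_info(name): a dict with "mtx" (3x3 intrinsics, pixels), "D" ([k1, k2, p1, p2, k3] as OpenCV has them; the pictures are not rectified), "rvec" (rotation vector, rad) and "tvec" (3), from world to camera coordinates, as OpenCV has them. Camera axes: x right, y down, z forward; pixel columns grow to the right and rows downward; lengths in m; the calibration is good to about 2 mm. A picture is of the moment at which its call begins. camera_info takes no time and is no camera call.
- ctrl.close_job(): hands the job in, once; it reports no verdict.
The state is a dict: "clock": time; "joint_pos": joint angles; "qvel": joint speeds; "tau": joint torques, N m; "tool_pos": TCP position; "orientation": TCP orientation; "force": force on the tool from outside, world axes, zero at the start; "moment": the same for the moment, N m; "opening": finger opening in m.
Only numpy, scipy, OpenCV 4.12 (cv2) and the standard library are available. Lean on these libraries where they do the work, as an engineer would, in place of code of your own. Each camera call takes 0.05 s, during which the arm holds its last target.

### The job

Get the orbital shaker ready for service. Clear the culture dish off the platform and leave it flat and wholly on the blue mat; with the flat screwdriver turn the slotted selector clockwise a quarter turn to its stop at the red dot, then put every locking pin from the blue rack into a platform slot of its own, sliding its tip along the slot to feel for the hidden hole until it drops in and its collar sits flush on the platform, and after that press the red oiler cap right down and let it spring back up. At the end the screwdriver stands in its stand again, and the loose beakers have been left where they were.

Things in the scene. Friction and masses are not known exactly. Their poses are not given: they have to be found in the camera images.
- shaker: Fixed orbital shaker, place and yaw vary; origin at table level, front is -x. Aluminium platform at x -85..85, y -70..170 mm, upper face 80 mm above the table, 8 thick, three slots. Grey console at x -85..85, y -166..-74, top 70 mm, with the selector near the front and the oiler behind it.
- selector (a joint): Slotted square brass selector in the console, vertical hinge, rad. 0 (green dot, on its shaker +y side) to 1.571 (stop, red dot, on its +x side); grows clockwise seen from above; starts at 0 to 0.2. Friction 0.05 N m; stays where left. At value a the slot's long direction is the shaker's y axis turned clockwise by a.
- selector_slot (a point): Centre of the selector's face at the mouth of its slot, 80 mm above the table, flush with the 60 mm square black bezel round it. Slot 16 mm long, 4 mm wide, 6 mm deep, closed at its ends. The point's y axis runs along the slot and turns with the selector; its z axis points up.
- oiler (a joint): Travel of the red sprung cap of the oiler, m: 0 up, 0.010 fully down. Needs about 2 N to start and 8 N at the bottom stop; springs back when let go.
- oiler_top (a point): Centre of the top of the round red oiler cap (30 mm across, 18 mm tall), 150 mm above the table with the cap up; press straight down.
- slot_0 (a point): Centre of a slot through the platform, at its upper face. Axes as the shaker's: slot 54 mm long along y, 18 wide along x. 10 mm below the upper face a fixed black foot closes the whole slot but for one round hole, 17 mm across, 34 deep, with a 2 mm chamfer: on the slot's centre line, within 14 mm either way along y, different for each slot and run; not listed, to be felt for.
- slot_1 (a point): Centre of a slot through the platform, at its upper face. Axes as the shaker's: slot 54 mm long along y, 18 wide along x. 10 mm below the upper face a fixed black foot closes the whole slot but for one round hole, 17 mm across, 34 deep, with a 2 mm chamfer: on the slot's centre line, within 14 mm either way along y, different for each slot and run; not listed, to be felt for.
- slot_2 (a point): Centre of a slot through the platform, at its upper face. Axes as the shaker's: slot 54 mm long along y, 18 wide along x. 10 mm below the upper face a fixed black foot closes the whole slot but for one round hole, 17 mm across, 34 deep, with a 2 mm chamfer: on the slot's centre line, within 14 mm either way along y, different for each slot and run; not listed, to be felt for.
- pin_0: Locking pin, 90 mm tall, 70 g; may be absent. Origin at its tip, z toward the grip. Shank 14 mm across, 40 long, tip chamfered 3; collar 28 across, 40 to 45 mm; round orange grip 22 across, 45 to 90 mm. Starts upright in the rack. Home: collar on the platform, tip 40 mm below its upper face (only 10 mm when it missed the hole). Pins are alike; any slot serves.
- pin_1: Locking pin, 90 mm tall, 70 g; may be absent. Origin at its tip, z toward the grip. Shank 14 mm across, 40 long, tip chamfered 3; collar 28 across, 40 to 45 mm; round orange grip 22 across, 45 to 90 mm. Starts upright in the rack. Home: collar on the platform, tip 40 mm below its upper face (only 10 mm when it missed the hole). Pins are alike; any slot serves.
- pin_2: Locking pin, 90 mm tall, 70 g; may be absent. Origin at its tip, z toward the grip. Shank 14 mm across, 40 long, tip chamfered 3; collar 28 across, 40 to 45 mm; round orange grip 22 across, 45 to 90 mm. Starts upright in the rack. Home: collar on the platform, tip 40 mm below its upper face (only 10 mm when it missed the hole). Pins are alike; any slot serves.
- rack: Fixed blue pin rack, 50 (x) x 136 (y) x 46 mm, origin at the middle of its underside; three through holes 16 mm across at y = -45, 0, 45 mm. Pins stand in it with collars on its top, grips 51 to 96 mm above the table.
- driver: Flat screwdriver, 156 mm long, 90 g. Origin at the blade's tip, z toward the handle. Blade 13 mm wide along its y, 2.6 thick along its x, 12 long; round shaft 12 across to 62 mm; collar 24 across, 62 to 66 mm; square green handle 24 x 24 mm (faces across its x and y axes), 66 to 154 mm. Starts upright in the stand.
- stand: Fixed grey screwdriver stand, 64 x 64 x 70 mm, origin at the middle of its underside; a through hole 16 mm across in the middle. The screwdriver stands in it with its collar on the top, blade tip 8 mm above the table.
- dish: Loose clear culture dish with lid, 60 mm across, 13 mm tall, 20 g, origin at the middle of its underside. Starts on the shaker's platform.
- mat: Fixed blue mat with a black rim, 130 x 130 x 3 mm, origin at the middle of its underside.
- beaker_milk: Loose beaker, 91 x 98 x 113 mm, behind the shaker; a bystander. Origin at the middle of its underside.
- beaker_tall: Loose beaker, 75 x 82 x 126 mm, behind the shaker; a bystander. Origin at the middle of its underside.

How it is judged:
By the outcome, as a careful person would: the job done as asked, in the order asked, and still so for the second after the job is handed in, with the robot touching nothing.
Of pin_0, pin_1, pin_2 only 2 to 3 are there at a start; the rules pass over those that are not, and their reading is None.
At some moment in a run one of dish may be knocked a few centimetres aside while the robot is not near it.
It also fails if it takes over 210 s, if anything falls off the work surface, if the arm or the gripper's body presses on something with over 40 N, if the wrist force passes 120 N, or if a joint passes its speed limit or range.

## Working session

There is one attempt and no reset: what is moved stays moved. The work goes in short steps, Python scripts to look and compute and a tool call to move; the robot and the scene stay as the last step left them, time stands still between calls to the robot, and variables do not carry over. Pictures are saved under pics/ and viewed, and the job is handed in when it is done.

Besides the shell and the picture viewer there is one more tool, called after "Emit:" by a JSON object that holds its "name" and its "arguments". servo_tool: Moves the arm, as the interface text tells. Its arguments: {"type":"object","properties":{"rows":{"type":"array"}},"required":["rows"]}

```bash
mkdir -p pics; ls
python3 - <<'E'
from plant import telemetry, optics, ctrl
import cv2
print(telemetry.get_obs())
for n in("scene","top"):
    cv2.imwrite(f"pics/{n}0.png",optics.snapshot(n)[:,:,::-1]); print(optics.camera_info(n))
E
```

```text
pics
{'clock': 0.0, 'joint_pos': array([-5.31649942e+01,  2.05886318e+01,  6.31885046e-01, -2.10369328e-02,
       -7.01347896e+01, -1.65072434e+01]), 'qvel': array([ 0.06970832, -0.01569079, -0.03356084,  0.04320065, -0.06126597,
       -0.04309712]), 'tau': array([ 1.69911906e-03, -5.82723427e+01,  2.93065685e+01,  6.99705809e+00,
        7.11882240e-03, -1.90579881e-04]), 'tool_pos': array([ 0.23429288, -0.63249589,  0.22563709]), 'orientation': array([ 1.79906617e+02, -7.05047086e-03, -1.59679396e+02]), 'force': array([-0.83022091, -0.3692977 ,  0.79251783]), 'moment': array([ 0.01162468, -0.01912426,  0.00248676]), 'opening': 0.08771055914398712}
{'mtx': array([[533.88964147,   0.        , 324.33699249],
       [  0.        , 533.88964147, 233.77925047],
       [  0.        ,   0.        ,   1.        ]]), 'D': array([-0.1390498,  0.       ,  0.       ,  0.       ,  0.       ]), 'rvec': array([ 0.73052626, -2.42981337,  1.33482432]), 'tvec': array([0.50657545, 0.25547947, 0.9729579 ])}
{'mtx': array([[529.56589174,   0.        , 313.85231729],
       [  0.        , 529.56589174, 242.58499939],
       [  0.        ,   0.        ,   1.        ]]), 'D': array([-0.05635712,  0.        ,  0.        ,  0.        ,  0.        ]), 'rvec': array([ 2.14194121, -2.18143802,  0.07209653]), 'tvec': array([0.03874688, 0.5921866 , 1.33359767])}
```

View pics/scene0.png

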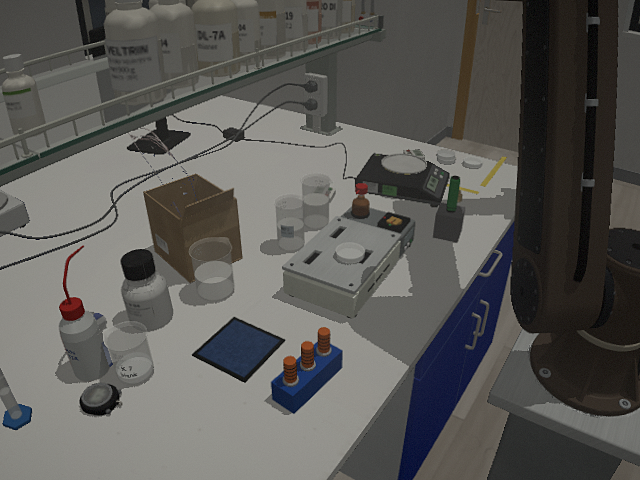

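View pics/top0.png

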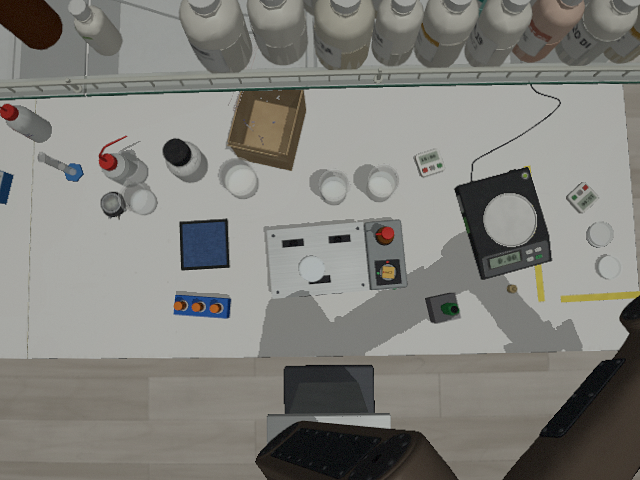

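```bash
cat > h.py <<'E'
from plant import telemetry, optics, ctrl
import cv2, numpy as np
def cam(n):
    c=optics.camera_info(n); R,_=cv2.Rodrigues(np.array(c['rvec'])); return c['mtx'],c['D'],R,np.array(c['tvec'])
def px2w(n,uv,z):
    K,D,R,t=cam(n)
    p=cv2.undistortPoints(np.array(uv,float).reshape(-1,1,2),K,D).reshape(-1,2)
    d=np.c_[p,np.ones(len(p))]@R; o=-R.T@t
    return o+d*((z-o[2])/d[:,2])[:,None]
def w2px(n,P):
    K,D,R,t=cam(n)
    return cv2.projectPoints(np.array(P,float).reshape(-1,1,3),cv2.Rodrigues(R)[0],t,K,D)[0].reshape(-1,2)
def crop(img,x0,y0,w,h,s,fn):
    c=cv2.resize(img[y0:y0+h,x0:x0+w],None,fx=s,fy=s,interpolation=cv2.INTER_CUBIC)
    step=20 if s<=5 else 10
    for x in range((x0//step+1)*step,x0+w,step):
        cv2.line(c,((x-x0)*s,0),((x-x0)*s,6),(255,0,255),1); cv2.putText(c,str(x),((x-x0)*s-10,18),0,.4,(255,0,255),1)
    for y in range((y0//step+1)*step,y0+h,step):
        cv2.line(c,(0,(y-y0)*s),(6,(y-y0)*s),(255,0,255),1); cv2.putText(c,str(y),(8,(y-y0)*s+4),0,.4,(255,0,255),1)
    cv2.imwrite(fn,c)
E
python3 - <<'E'
from h import *
i=cv2.imread('pics/top0.png')
crop(i,255,210,160,100,5,'pics/c1.png')
crop(i,165,210,80,115,5,'pics/c2.png')
crop(i,415,280,60,50,8,'pics/c3.png')
s=cv2.imread('pics/scene0.png')
crop(s,275,180,150,130,5,'pics/c4.png')
E
```

```text
(no output)
```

View pics/c1.png

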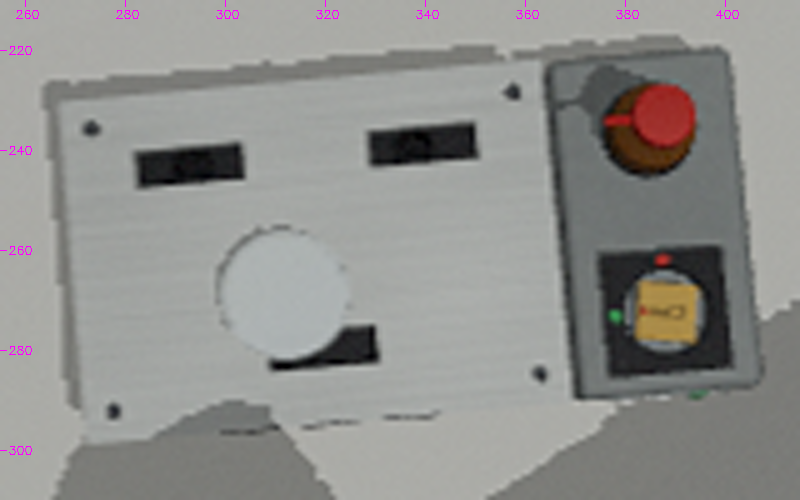

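View pics/c2.png

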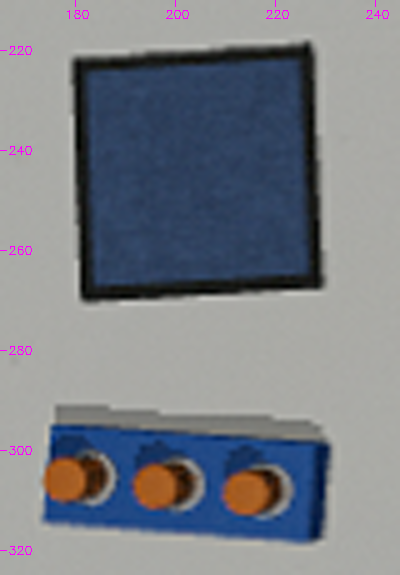

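View pics/c3.png

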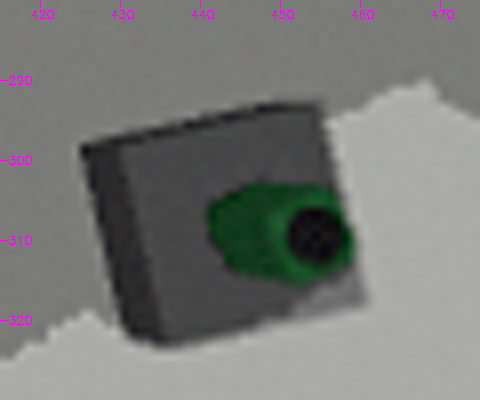

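View pics/c4.png

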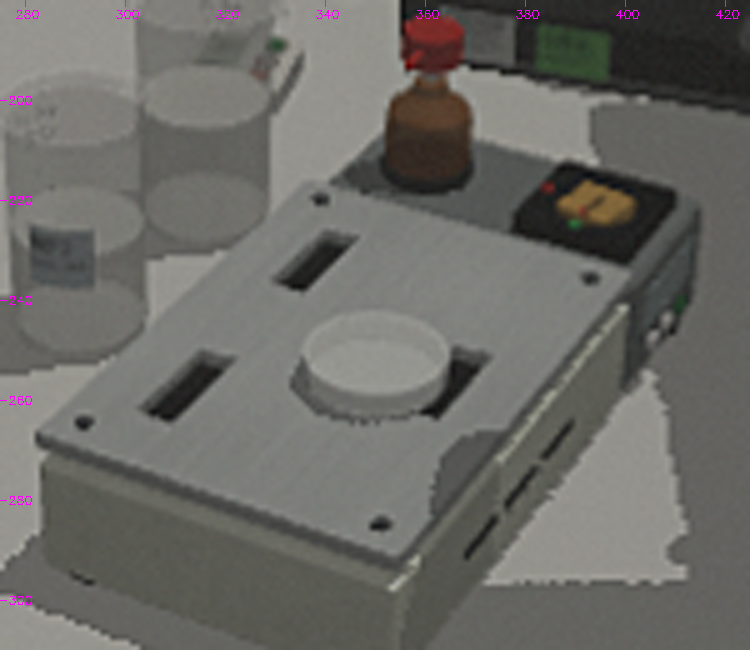

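```bash
cat > fit.py <<'E'
from h import *
from scipy.optimize import least_squares
def T(p,P):
    c,s=np.cos(p[2]),np.sin(p[2]); P=np.array(P,float).reshape(-1,3)
    return np.c_[c*P[:,0]-s*P[:,1]+p[0], s*P[:,0]+c*P[:,1]+p[1],P[:,2]]
top=[((85,170,80),(266.5,230)),((-85,170,80),(272.5,298.5)),((85,-166,70),(400,220)),
]
sc=[((85,170,80),(283,267.4)),((-85,170,80),(355.,291.6)),((-85,-70,80),(401.4,233)),((85,-70,80),(337.5,216.4))]
def res(p):
    r=[]
    for n,L in(("top",top),("scene",sc)):
        if L: r.append((w2px(n,T(p,np.array([a for a,b in L])/1000))-np.array([b for a,b in L])).ravel())
    return np.concatenate(r)
p=None
s=least_squares(res,[0.6,0,0]); print(s.x,np.degrees(s.x[2]));print(s.fun.reshape(-1,2).round(1)); p=s.x
def sh(n,uv,z):
    w=px2w(n,uv,z); d=w-np.array([p[0],p[1],0]); c,q=np.cos(p[2]),np.sin(p[2])
    return w[:,:2].round(4), (np.c_[c*d[:,0]+q*d[:,1],-q*d[:,0]+c*d[:,1]]*1000).round(1)
print('slotA',sh('top',[(282,240.5),(303.5,238.5),(304.5,245.5),(283,247.5)],.08)); 
print('slotB',sh('top',[(328.5,236.5),(349.5,234.5),(350.5,241.5),(329.5,243)],.08)); 
print('slotC',sh('top',[(330,275),(331,282),(309,284)],.08)); 
print('bezel',sh('top',[(375,261),(399.5,259),(402,283),(377,285.5)],.08)); 
print('sel',sh('top',[(387.5,272)],.08)); print('oil',sh('top',[(388,233)],.15)); 
print('dish',sh('top',[(312,267.5)],.093))
print('mat',sh('top',[(180,222),(227,219),(229.5,267),(182,269.5)],.003)[0]) 
print('pins',px2w('top',[(178,306),(196.5,307),(215,308.5)],.096))
print('rack',px2w('top',[(175,295.5),(230,299.5),(228.5,318),(173.5,314)],.046))
print('drv',px2w('top',[(454,309.5)],.162)); print('stand',px2w('top',[(430,298),(455.5,293),(460.5,317.5),(435,323)],.07))
E
python3 fit.py
```

```text
[ 0.54556073 -0.03221993  0.06948813] 3.981376728406488
[[ 0.2  1.2]
 [-0.4  1.3]
 [ 1.2 -0.3]
 [-1.  -1.1]
 [-0.3 -0.1]
 [ 0.2  1.3]
 [-1.1 -0.8]]
slotA (array([[0.5947, 0.1054],
       [0.5986, 0.0521],
       [0.5812, 0.0499],
       [0.5772, 0.1032]]), array([[ 58.6, 133.9],
       [ 58.8,  80.4],
       [ 41.2,  79.4],
       [ 41. , 132.9]]))
slotB (array([[ 0.6024, -0.0099],
       [ 0.6063, -0.0618],
       [ 0.5889, -0.0639],
       [ 0.5862, -0.012 ]]), array([[ 58.2,  18.4],
       [ 58.5, -33.8],
       [ 41. , -34.6],
       [ 41.9,  17.3]]))
slotC (array([[ 0.5072, -0.0117],
       [ 0.49  , -0.0138],
       [ 0.4861,  0.0403]]), array([[-36.8,  23.1],
       [-54.1,  22.2],
       [-54.3,  76.5]]))
bezel (array([[ 0.5396, -0.123 ],
       [ 0.5433, -0.1832],
       [ 0.4844, -0.1875],
       [ 0.4794, -0.1262]]), array([[ -12.3,  -90.1],
       [ -12.7, -150.5],
       [ -71.8, -150.7],
       [ -72.5,  -89.2]]))
sel (array([[ 0.512 , -0.1529]]), array([[ -41.9, -118. ]]))
oil (array([[ 0.6006, -0.1488]]), array([[  46.8, -120.1]]))
dish (array([[0.5259, 0.0318]]), array([[-15.2,  65.3]]))
mat [[0.6569 0.3831]
 [0.6622 0.2572]
 [0.5351 0.2508]
 [0.5307 0.3769]]
pins [[0.43741767 0.36071565 0.096     ]
 [0.43439388 0.31497922 0.096     ]
 [0.4301504  0.26946598 0.096     ]]
rack [[0.46292716 0.38279264 0.046     ]
 [0.45081583 0.24187102 0.046     ]
 [0.40442984 0.24589561 0.046     ]
 [0.41623579 0.38647698 0.046     ]]
drv [[ 0.42057701 -0.29305431  0.162     ]]
stand [[ 0.44637198 -0.25666774  0.07      ]
 [ 0.45739601 -0.31992257  0.07      ]
 [ 0.39724997 -0.32993489  0.07      ]
 [ 0.38509822 -0.2668529   0.07      ]]
```

```bash
cat >> h.py <<'E'
from scipy.spatial.transform import Rotation as Ro
def st():
    o=telemetry.get_obs(); print('t %.2f'%o['clock'],'pos',o['tool_pos'].round(4),'rpy',o['orientation'].round(2),'F',o['force'].round(1),'op',round(o['opening'],4),'j',o['joint_pos'].round(0)); return o
def go(x,y,z,yaw,cur=None):
    "tool-frame total shift (after turning) and turn in units"
    o=st(); R0=Ro.from_euler('xyz',o['orientation'],degrees=True); R1=Ro.from_euler('xyz',[180,0,yaw],degrees=True)
    d=np.array([x,y,z])-o['tool_pos']
    print('turn units',(np.degrees((R0.inv()*R1).as_rotvec())/6).round(3),'shift now-frame',R0.inv().apply(d).round(4),'final-frame',R1.inv().apply(d).round(4),'len',np.linalg.norm(d).round(3))
E
python3 - <<'E'
from h import *
i=cv2.imread('pics/top0.png')
g=np.clip(i.astype(float)*5,0,255).astype(np.uint8)
crop(g,275,228,85,65,9,'pics/c5.png')
s=cv2.imread('pics/scene0.png')
crop(s,425,165,50,85,8,'pics/c6.png')
print(px2w('top',[(380,182),(333,186)],.12))
E
```

```text
[[ 0.72817308 -0.13681879  0.12      ]
 [ 0.7207852  -0.02305476  0.12      ]]
```

View pics/c5.png

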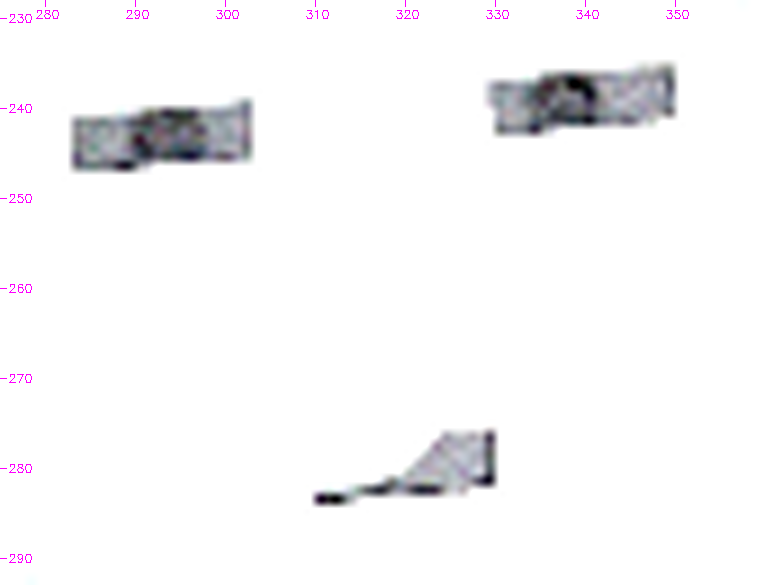

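View pics/c6.png

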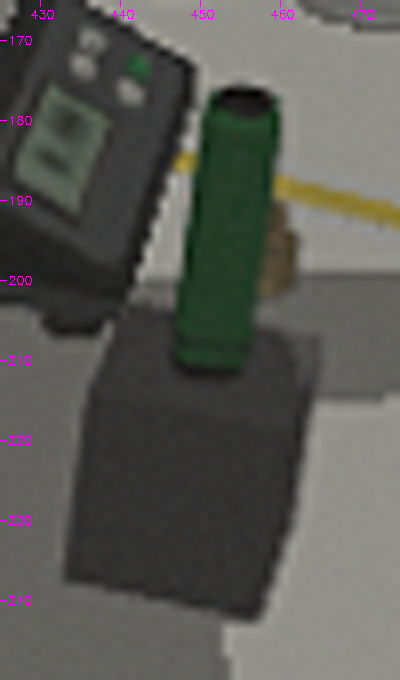

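Emit:
{"name": "servo_tool", "arguments": {"rows": [[[-0.019,0.035,0],[0,0,0.9],0],[[-0.019,0.035,0],[0,0,0.9],0],[[-0.019,0.035,0],[0,0,0.9],0],[[-0.019,0.036,0],[0,0,0],0],[[-0.019,0.036,0],[0,0,0],0],[[-0.019,0.036,0],[0,0,0],0],[[-0.019,0.036,0],[0,0,0],0],[[-0.019,0.036,0],[0,0,0],0],[[-0.019,0.036,0],[0,0,0],0],[[-0.019,0.036,0],[0,0,0],0],[[-0.019,0.036,0],[0,0,0],0],[[-0.019,0.036,0],[0,0,0],0],[[-0.019,0.036,0],[0,0,0],0],[[-0.019,0.036,0],[0,0,0],0],[[-0.019,0.036,0],[0,0,0],0],[[0,0,0],[0,0,0],0]]}}

```text
clock: 1.43
tool_pos: [0.4611, -0.065, 0.2266]
orientation: [180.0, 0.1, -175.6]
force: [0.3, -0.2, 0.1]
opening: 0.0876
```

Run:
```python
from h import *
go(.526,.032,.086,-176)
for n in("scene","top"): cv2.imwrite(f"pics/{n}1.png",optics.snapshot(n)[:,:,::-1])
```

```text
t 1.43 pos [ 0.4611 -0.065   0.2266] rpy [ 1.7998e+02  7.0000e-02 -1.7561e+02] F [ 0.3 -0.2  0.1] op 0.0876 j [  16.    0.  -25.   -0.  -65. -102.]
turn units [0.004 0.011 0.064] shift now-frame [-0.072   0.0917  0.1407] final-frame [-0.0715  0.0922  0.1406] len 0.183
```

View pics/scene1.png

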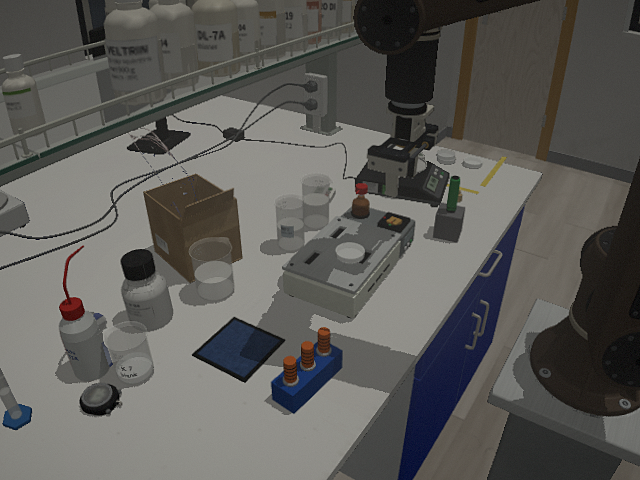

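Run:
```python
from h import *
o=st()
print(w2px('scene',[o['tool_pos']]),w2px('top',[o['tool_pos']]))
```

```text
t 1.53 pos [ 0.4589 -0.0684  0.2262] rpy [-1.8000e+02 -6.0000e-02 -1.7568e+02] F [-0.2 -0.8 -0.3] op 0.0873 j [  16.    0.  -25.   -0.  -65. -102.]
[[401.63021408 184.81962569]] [[356.7897401  294.70622537]]
```

View pics/top1.png

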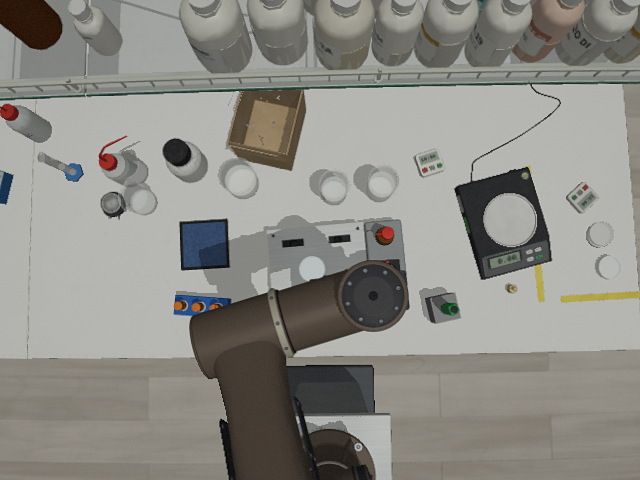

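Emit:
{"name": "servo_tool", "arguments": {"rows": [[[-0.0185,0.024,0.01],[0,0,0.03],0],[[-0.0185,0.024,0.01],[0,0,0.03],0],[[-0.0185,0.024,0.01],[0,0,0],0],[[-0.0185,0.024,0.01],[0,0,0],0],[[0,0,0.03],[0,0,0],0],[[0,0,0.03],[0,0,0],0],[[0,0,0.015],[0,0,0],0],[[0,0,0],[0,0,0],0],[[0,0,0],[0,0,0],0],[[0,0,0],[0,0,0],0]]}}

```text
clock: 2.37
tool_pos: [0.5267, 0.0303, 0.1128]
orientation: [180.0, 0.1, -176.3]
force: [-0.2, 0.0, 0.1]
opening: 0.0876
```

Run:
```python
from h import *
go(.526,.032,.084,-176)
i=optics.snapshot('top')[:,:,::-1];go(.526,.032,.084,-176)
crop(i,255,210,160,100,5,'pics/d1.png')
i=optics.snapshot('scene')[:,:,::-1];crop(i,275,180,150,130,5,'pics/d2.png')
```

```text
t 2.37 pos [0.5267 0.0303 0.1128] rpy [ 1.8000e+02  8.0000e-02 -1.7627e+02] F [-0.2  0.   0.1] op 0.0876 j [  25.   13.  -27.    0.  -50. -111.]
turn units [ 0.     0.013 -0.046] shift now-frame [0.0007 0.0017 0.0288] final-frame [0.0006 0.0017 0.0288] len 0.029
t 2.42 pos [0.527  0.0306 0.1131] rpy [ 1.7997e+02  1.3000e-01 -1.7627e+02] F [ 0.8 -0.4 -0. ] op 0.0874 j [  25.   13.  -27.    0.  -50. -111.]
turn units [ 0.004  0.022 -0.045] shift now-frame [0.0009 0.0015 0.0291] final-frame [0.0009 0.0015 0.0291] len 0.029
```

View pics/d2.png

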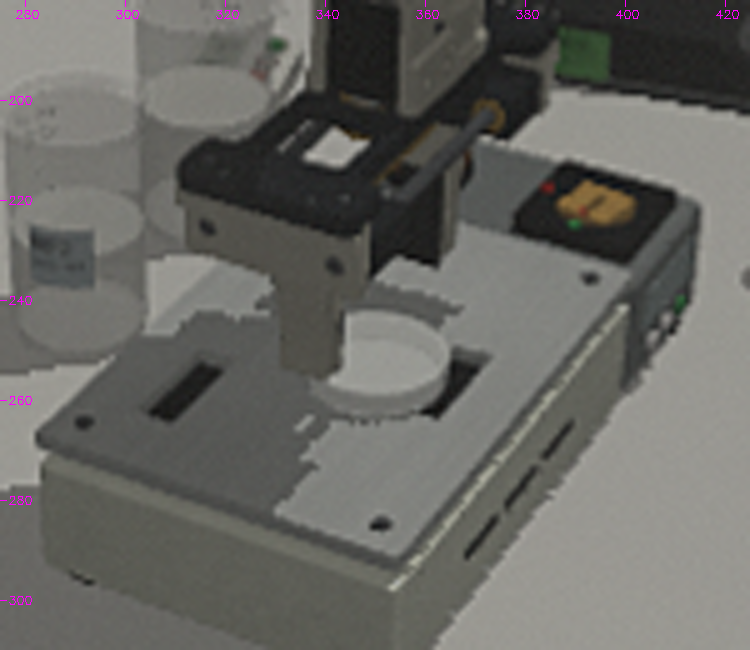

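Emit:
{"name": "servo_tool", "arguments": {"rows": [[[0,0.0015,0.015],[0,0,0],0],[[0,0,0.013],[0,0,0],0],[[0,0,0],[0,0,0],0],[[0,0,0],[0,0,0],1],[[0,0,0],[0,0,0],1],[[0,0,0],[0,0,0],1],[[0,0,0],[0,0,0],1],[[0,0,0],[0,0,0],1]]}}

```text
clock: 3.13
tool_pos: [0.5263, 0.0326, 0.0842]
orientation: [180.0, 0.1, -176.2]
force: [0.2, 1.1, 1.0]
opening: 0.0595
```

Run:
```python
from h import *
st()
i=optics.snapshot('scene')[:,:,::-1];crop(i,275,180,150,130,5,'pics/d3.png')
```

```text
t 3.13 pos [0.5263 0.0326 0.0842] rpy [ 1.7998e+02  6.0000e-02 -1.7623e+02] F [0.2 1.1 1. ] op 0.0595 j [  25.   15.  -29.    0.  -47. -111.]
```

View pics/d3.png

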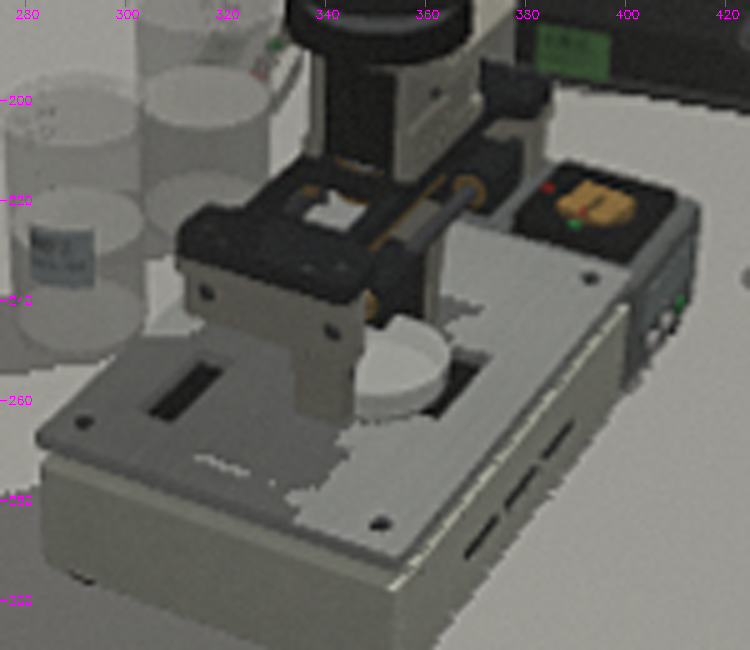

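Emit:
{"name": "servo_tool", "arguments": {"rows": [[[0,0,-0.02],[0,0,0],1],[[0,0,-0.02],[0,0,0],1],[[0,0,-0.02],[0,0,0],1],[[-0.011,0.035,0],[0,0,0],1],[[-0.011,0.035,0],[0,0,0],1],[[-0.011,0.035,0],[0,0,0],1],[[-0.011,0.035,0],[0,0,0],1],[[-0.011,0.035,0],[0,0,0],1],[[-0.011,0.035,0],[0,0,0],1],[[-0.011,0.035,0],[0,0,0],1],[[-0.011,0.035,0],[0,0,0],1],[[0,0,0.024],[0,0,0],1],[[0,0,0.024],[0,0,0],1],[[0,0,0.024],[0,0,0],1],[[0,0,0.024],[0,0,0],1],[[0,0,0.02],[0,0,0],1],[[0,0,0.01],[0,0,0],1],[[0,0,0],[0,0,0],1],[[0,0,0],[0,0,0],1]]}}

```text
clock: 4.77
tool_pos: [0.5955, 0.3176, 0.0177]
orientation: [-180.0, -0.0, -176.2]
force: [0.1, 0.0, 0.5]
opening: 0.0583
```

Run:
```python
from h import *
go(.596,.317,.008,-176)
i=optics.snapshot('scene')[:,:,::-1];crop(i,170,280,150,120,5,'pics/d4.png')
```

```text
t 4.77 pos [0.5955 0.3176 0.0177] rpy [-1.7997e+02 -1.0000e-02 -1.7622e+02] F [0.1 0.  0.5] op 0.0583 j [  45.   31.  -12.    0.  -47. -131.]
turn units [-0.006 -0.002 -0.036] shift now-frame [-0.0005 -0.0007  0.0097] final-frame [-0.0005 -0.0007  0.0097] len 0.01
```

View pics/d4.png

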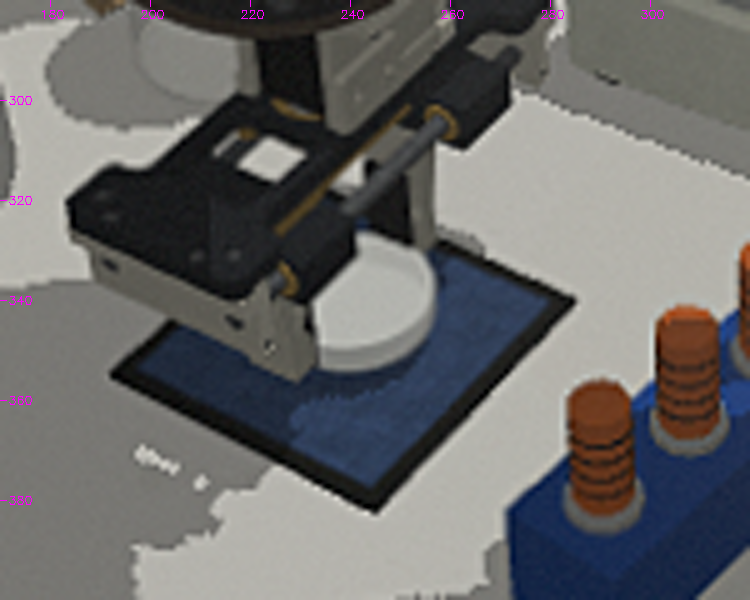

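Emit:
{"name": "servo_tool", "arguments": {"rows": [[[0,0,0.005],[0,0,0],1],[[0,0,0.0045],[0,0,0],1],[[0,0,0],[0,0,0],1],[[0,0,0],[0,0,0],0],[[0,0,0],[0,0,0],0],[[0,0,0],[0,0,0],0],[[0,0,0],[0,0,0],0],[[0,0,-0.02],[0,0,0],0],[[0,0,-0.04],[0,0,0],0],[[0,0,-0.04],[0,0,0],0],[[0,0,-0.04],[0,0,0],0],[[0,0,-0.04],[0,0,0],0],[[0,0,-0.04],[0,0,0],0],[[0.009,-0.04,0],[0,0,0],0],[[0.009,-0.04,0],[0,0,0],0],[[0.009,-0.04,0],[0,0,0],0],[[0.009,-0.04,0],[0,0,0],0],[[0.009,-0.04,0],[0,0,0],0]]}}

```text
clock: 6.32
tool_pos: [0.5628, 0.1134, 0.2285]
orientation: [180.0, 0.0, -176.2]
force: [0.6, -0.1, 0.1]
opening: 0.0876
```

Run:
```python
from h import *
go(.421,-.293,.25,-171)
i=optics.snapshot('scene')[:,:,::-1];crop(i,170,280,150,120,5,'pics/d5.png')
i=optics.snapshot('top')[:,:,::-1];cv2.imwrite('pics/top2.png',i)
```

```text
t 6.32 pos [0.5628 0.1134 0.2285] rpy [ 1.7998e+02  4.0000e-02 -1.7620e+02] F [ 0.6 -0.1  0.1] op 0.0876 j [  31.   11.  -12.    0.  -67. -117.]
turn units [ 0.003  0.006 -0.867] shift now-frame [ 0.1684 -0.3961 -0.0218] final-frame [ 0.2037 -0.3792 -0.0215] len 0.431
```

View pics/d5.png

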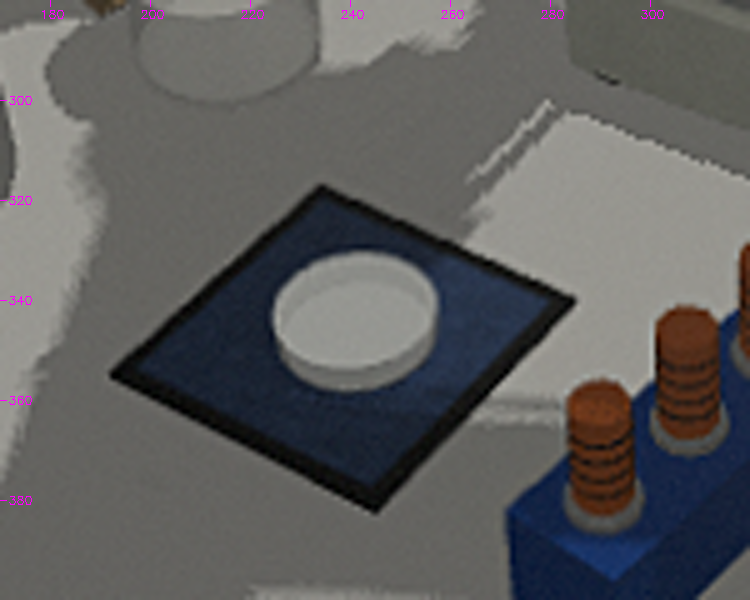

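View pics/top2.png

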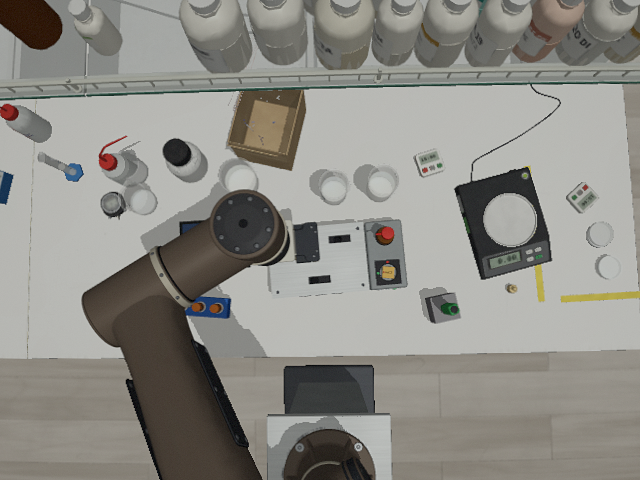

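Run:
```python
from h import *
s=cv2.imread('pics/scene0.png'); t=cv2.imread('pics/top2.png')
g=lambda i:np.clip(i.astype(float)*3,0,255).astype(np.uint8)
crop(g(s),440,170,30,45,13,'pics/e1.png')
crop(g(t),420,285,45,40,14,'pics/e2.png')
a=cv2.imread('pics/e1.png');b=cv2.imread('pics/e2.png')
h=max(a.shape[0],b.shape[0]);c=np.zeros((h,a.shape[1]+b.shape[1],3),np.uint8);c[:a.shape[0],:a.shape[1]]=a;c[:b.shape[0],a.shape[1]:]=b
cv2.imwrite('pics/e3.png',cv2.resize(c,None,fx=.78,fy=.78))
crop(g(g(t)),300,268,40,22,15,'pics/e4.png')
for z in (.07,.16):
  for ax in ((.01,0,0),(0,.01,0)):
    P=np.array([.421,-.293,z]); print(z,ax,w2px('scene',[P+ax])-w2px('scene',[P]),w2px('scene',[P]))
```

```text
0.07 (0.01, 0, 0) [[-3.6764439  -1.10368613]] [[449.67398144 210.06838905]]
0.07 (0, 0.01, 0) [[-1.49776257  1.65003378]] [[449.67398144 210.06838905]]
0.16 (0.01, 0, 0) [[-3.82283907 -1.0420667 ]] [[454.24039399 178.08129744]]
0.16 (0, 0.01, 0) [[-1.51731699  1.52241384]] [[454.24039399 178.08129744]]
```

View pics/e3.png

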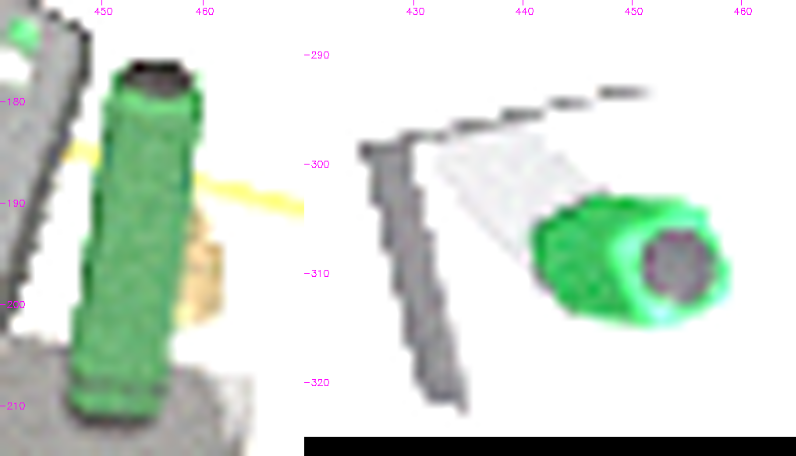

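View pics/e4.png

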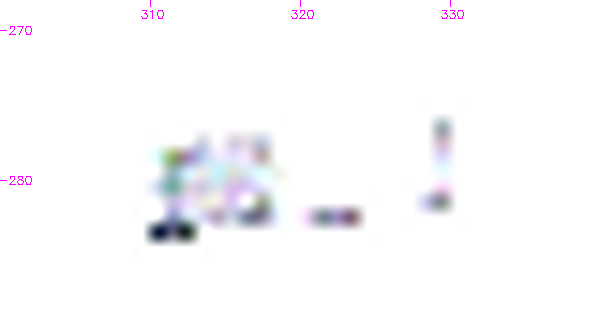

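```bash
cat > drv.py <<'E'
from h import *
from scipy.optimize import minimize
t=cv2.imread('pics/top0.png').astype(int); s=cv2.imread('pics/scene0.png').astype(int)
def mask(i,b,reg):
    m=np.zeros(i.shape[:2],np.uint8); x0,y0,x1,y1=reg
    r=i[y0:y1,x0:x1]; m[y0:y1,x0:x1]=(r[:,:,1]>r[:,:,0]*1.3+3)&(r[:,:,1]>r[:,:,2]*1.3+3); return m
R={'top':(435,298,465,320),'scene':(444,172,464,215)}
M={'top':mask(t,0,R['top']),'scene':mask(s,0,R['scene'])}
print({k:v.sum() for k,v in M.items()})
S=8
def rend(n,p):
    h=.012;r=.004;a=[]
    for q in range(4):
        for k in np.linspace(0,90,4):
            c=np.array([h-r+r*np.cos(np.radians(k)),h-r+r*np.sin(np.radians(k))]); th=np.radians(90*q)
            a.append([c[0]*np.cos(th)-c[1]*np.sin(th),c[0]*np.sin(th)+c[1]*np.cos(th)])
    a=np.array(a);c,q=np.cos(p[2]),np.sin(p[2]);a=np.c_[c*a[:,0]-q*a[:,1]+p[0],q*a[:,0]+c*a[:,1]+p[1]]
    x0,y0,x1,y1=R[n]
    P=np.r_[np.c_[a,np.full(len(a),.074)],np.c_[a,np.full(len(a),.160)]]
    u=(w2px(n,P)+.5-[x0,y0])*S
    m=np.zeros(((y1-y0)*S,(x1-x0)*S),np.uint8); cv2.fillConvexPoly(m,cv2.convexHull(u.astype(np.float32)).astype(np.int32),1)
    return cv2.resize(m.astype(np.float32),None,fx=1/S,fy=1/S,interpolation=cv2.INTER_AREA)
fill={}
for n in M:
    x0,y0,x1,y1=R[n]; m=M[n][y0:y1,x0:x1]; k=cv2.findContours(m,cv2.RETR_EXTERNAL,cv2.CHAIN_APPROX_NONE)[0]
    c=max(k,key=cv2.contourArea);f=np.zeros_like(m);cv2.drawContours(f,[c],-1,1,-1);fill[n]=f
def cost(p): return sum(np.abs(rend(n,(p[0],p[1],p[2]))-fill[n]).sum() for n in M)
for d in range(0,90,10):
    r=minimize(lambda q:cost((q[0]/100,q[1]/100,np.radians(q[2]))),[42.1,-29.3,d],method='Nelder-Mead',options=dict(initial_simplex=[[42.1,-29.3,d],[42.6,-29.3,d],[42.1,-28.8,d],[42.1,-29.3,d+5]]))
    print(d,r.x.round(2),round(r.fun,1))
E
python3 drv.py
```

```text
{'top': np.uint64(145), 'scene': np.uint64(287)}
0 [ 42.04 -29.45  19.33] 106.8
10 [ 42.01 -29.4   18.44] 104.5
20 [ 42.02 -29.35  18.39] 105.3
30 [ 42.02 -29.35  18.49] 105.0
40 [ 42.01 -29.33  18.32] 104.8
50 [ 42.06 -29.45  18.47] 103.4
60 [ 42.15 -29.23  63.73] 174.5
70 [ 42.19 -29.24  75.59] 173.8
80 [ 42.03 -29.31 108.42] 106.8
```

```bash
cat >> drv.py <<'E'
tiles=[]
for n,im in(('top',t),('scene',s)):
    x0,y0,x1,y1=R[n]
    for yaw in (9.7,18.5,28):
        c=cv2.resize(np.clip(im[y0:y1,x0:x1]*3,0,255).astype(np.uint8),None,fx=8,fy=8,interpolation=cv2.INTER_CUBIC)
        m=cv2.resize(rend(n,(.4205,-.2935,np.radians(yaw))),None,fx=8,fy=8)
        k=cv2.findContours((m>.5).astype(np.uint8),cv2.RETR_EXTERNAL,cv2.CHAIN_APPROX_NONE)[0]; cv2.drawContours(c,k,-1,(0,0,255),1)
        f=cv2.resize(fill[n],None,fx=8,fy=8,interpolation=cv2.INTER_NEAREST);k=cv2.findContours(f,cv2.RETR_EXTERNAL,cv2.CHAIN_APPROX_NONE)[0]; cv2.drawContours(c,k,-1,(255,0,0),1)
        tiles.append(c)
A=np.hstack(tiles[:3]);B=np.hstack(tiles[3:]);W=max(A.shape[1],B.shape[1])
pad=lambda a:np.pad(a,((0,0),(0,W-a.shape[1]),(0,0)))
cv2.imwrite('pics/e5.png',np.vstack([pad(A),pad(B)]))
E
python3 drv.py >/dev/null
```

```text
Traceback (most recent call last):
  File "drv.py", line 29, in <module>
    r=minimize(lambda q:cost((q[0]/100,q[1]/100,np.radians(q[2]))),[42.1,-29.3,d],method='Nelder-Mead',options=dict(initial_simplex=[[42.1,-29.3,d],[42.6,-29.3,d],[42.1,-28.8,d],[42.1,-29.3,d+5]]))
  File "drv.py", line 29, in <lambda>
    r=minimize(lambda q:cost((q[0]/100,q[1]/100,np.radians(q[2]))),[42.1,-29.3,d],method='Nelder-Mead',options=dict(initial_simplex=[[42.1,-29.3,d],[42.6,-29.3,d],[42.1,-28.8,d],[42.1,-29.3,d+5]]))
                        ~~~~^^^^^^^^^^^^^^^^^^^^^^^^^^^^^^^^^^^^^^
  File "drv.py", line 27, in cost
    def cost(p): return sum(np.abs(rend(n,(p[0],p[1],p[2]))-fill[n]).sum() for n in M)
                        ~~~^^^^^^^^^^^^^^^^^^^^^^^^^^^^^^^^^^^^^^^^^^^^^^^^^^^^^^^^^^^
  File "drv.py", line 27, in <genexpr>
    def cost(p): return sum(np.abs(rend(n,(p[0],p[1],p[2]))-fill[n]).sum() for n in M)
                                   ~~~~^^^^^^^^^^^^^^^^^^^^
  File "drv.py", line 20, in rend
    u=(w2px(n,P)+.5-[x0,y0])*S
       ~~~~^^^^^
  File "h.py", line 11, in w2px
    K,D,R,t=cam(n)
            ~~~^^^
  File "h.py", line 4, in cam
    c=optics.camera_info(n); R,_=cv2.Rodrigues(np.array(c['rvec'])); return c['mtx'],c['D'],R,np.array(c['tvec'])
ValueError: time passes only in moves, steps and waits
```

Too many camera_info calls; cache the calibration.

```bash
python3 - <<'E'
s=open('h.py').read()
s=s.replace("def cam(n):\n    c=optics.camera_info(n);","import functools\n@functools.lru_cache(None)\ndef cam(n):\n    c=CI(n);")
s=s.replace("def cam","def cam",1)
s=s.replace("import functools","import functools,os,pickle\ndef CI(n):\n    f='ci_%s.pkl'%n\n    if not os.path.exists(f): pickle.dump(optics.camera_info(n),open(f,'wb'))\n    return pickle.load(open(f,'rb'))")
open('h.py','w').write(s)
E
python3 drv.py |head -3
```

```text
{'top': np.uint64(145), 'scene': np.uint64(287)}
0 [ 42.04 -29.45  19.33] 106.8
10 [ 42.01 -29.4   18.44] 104.5
```

View pics/e5.png

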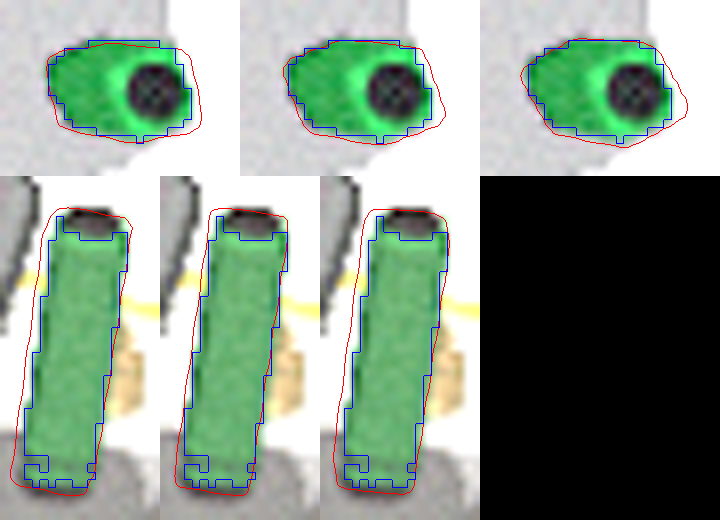

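Emit:
{"name": "servo_tool", "arguments": {"rows": [[[0.0154,-0.0361,0],[0,0,0],0],[[0.0154,-0.0361,0],[0,0,0],0],[[0.0154,-0.0361,0],[0,0,0],0],[[0.0154,-0.0361,0],[0,0,0],0],[[0.0154,-0.0361,0],[0,0,0],0],[[0.0154,-0.0361,0],[0,0,0],0],[[0.0154,-0.0361,0],[0,0,0],0],[[0.0154,-0.0361,0],[0,0,0],0],[[0.0154,-0.0361,0],[0,0,0],0],[[0.0154,-0.0361,0],[0,0,0],0],[[0.0154,-0.0361,0],[0,0,0],0],[[0,0,0],[0,0,-1],0],[[0,0,0],[0,0,-1],0],[[0,0,0],[0,0,-1],0],[[0,0,0],[0,0,-1],0],[[0,0,0],[0,0,-1],0],[[0,0,0],[0,0,-1],0],[[0,0,0],[0,0,-1],0],[[0,0,0],[0,0,-1],0],[[0,0,0],[0,0,-1],0]]}}

```text
clock: 8.08
tool_pos: [0.4207, -0.2922, 0.2283]
orientation: [-180.0, 0.0, -121.9]
force: [-0.1, 0.4, 0.5]
opening: 0.0879
```

Emit:
{"name": "servo_tool", "arguments": {"rows": [[[0,0,0],[0,0,-1],0],[[0,0,0],[0,0,-1],0],[[0,0,0],[0,0,-1],0],[[0,0,0],[0,0,-1],0],[[0,0,0],[0,0,-1],0],[[0,0,0],[0,0,-1],0],[[0,0,0],[0,0,-1],0],[[0,0,0],[0,0,-1],0],[[0,0,0],[0,0,-1],0],[[0,0,0],[0,0,0],0],[[0,0,0],[0,0,0],0]]}}

```text
clock: 9.0
tool_pos: [0.4207, -0.2922, 0.2282]
orientation: [-180.0, -0.0, -68.4]
force: [-0.3, 0.1, 0.8]
opening: 0.0878
```

Run:
```python
from h import *
go(.4205,-.2935,.108,-68)
i=optics.snapshot('scene')[:,:,::-1];crop(i,400,120,100,130,6,'pics/e6.png')
```

```text
t 9.00 pos [ 0.4207 -0.2922  0.2282] rpy [-1.7998e+02 -1.0000e-02 -6.8410e+01] F [-0.3  0.1  0.8] op 0.0878 j [-13.   5. -19.  -0. -66.  34.]
turn units [-0.003 -0.001 -0.069] shift now-frame [0.0011 0.0007 0.1202] final-frame [0.0011 0.0007 0.1202] len 0.12
```

View pics/e6.png

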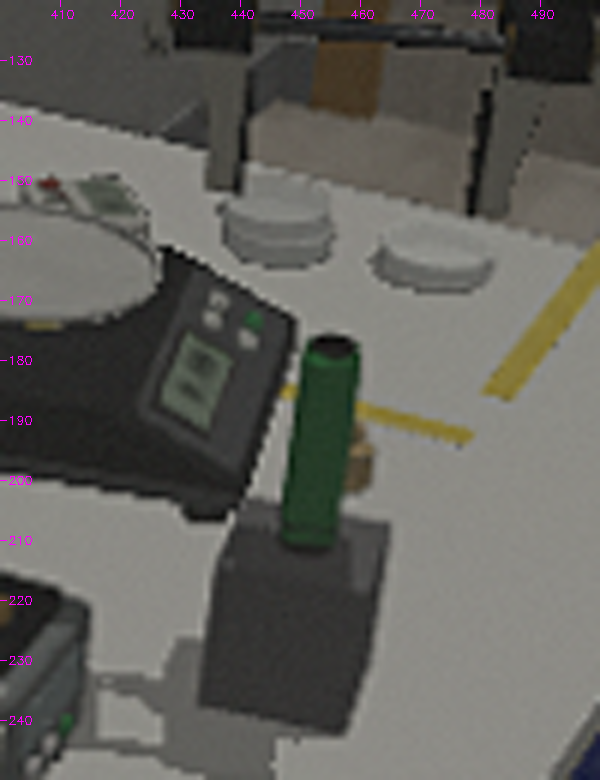

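Emit:
{"name": "servo_tool", "arguments": {"rows": [[[0.001,0.0007,0.03],[0,0,0],0],[[0,0,0.03],[0,0,0],0],[[0,0,0.03],[0,0,0],0],[[0,0,0.03],[0,0,0],0],[[0,0,0],[0,0,0],0],[[0,0,0],[0,0,0],1],[[0,0,0],[0,0,0],1],[[0,0,0],[0,0,0],1],[[0,0,0],[0,0,0],1],[[0,0,0],[0,0,0],1],[[0,0,0],[0,0,0],1],[[0,0,0],[0,0,0],1],[[0,0,0],[0,0,0],1],[[0,0,0],[0,0,0],1]]}}

```text
clock: 10.22
tool_pos: [0.4203, -0.2935, 0.1082]
orientation: [-180.0, -0.0, -68.2]
force: [0.7, 0.6, 0.4]
opening: 0.0334
```

Run:
```python
from h import *
st()
i=optics.snapshot('scene')[:,:,::-1];crop(i,400,120,100,130,6,'pics/e7.png')
i=optics.snapshot('top')[:,:,::-1];crop(i,400,240,100,100,6,'pics/e8.png')
```

```text
t 10.22 pos [ 0.4203 -0.2935  0.1082] rpy [-180.     -0.    -68.23] F [0.7 0.6 0.4] op 0.0334 j [-13.  12. -29.   0. -49.  35.]
```

View pics/e7.png

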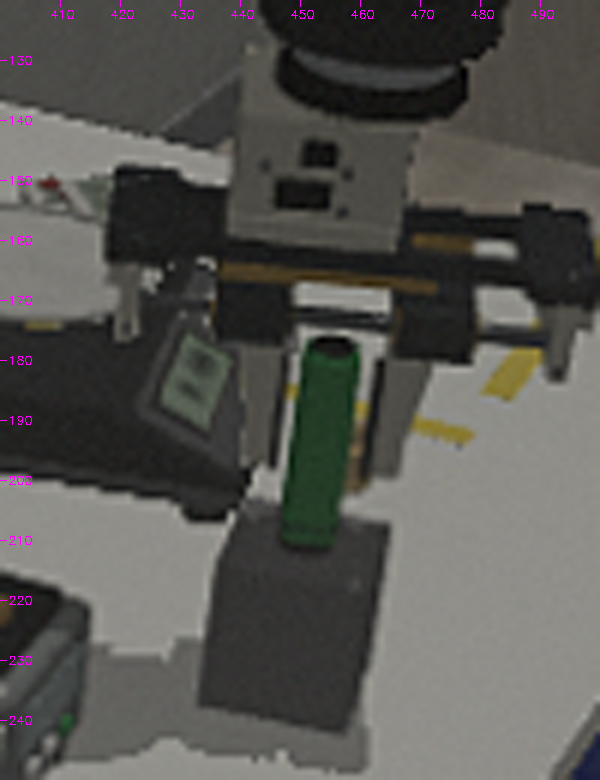

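Emit:
{"name": "servo_tool", "arguments": {"rows": [[[0,0,0],[0,0,0],1],[[0,0,0],[0,0,0],1],[[0,0,0],[0,0,0],1],[[0,0,0],[0,0,0],1],[[0,0,0],[0,0,0],1],[[0,0,0],[0,0,0],1]]}}

```text
clock: 10.82
tool_pos: [0.4204, -0.2935, 0.108]
orientation: [180.0, 0.0, -68.2]
force: [-0.3, -1.0, 0.3]
opening: 0.0238
```

Emit:
{"name": "servo_tool", "arguments": {"rows": [[[0,0,-0.02],[0,0,0],1],[[0,0,-0.03],[0,0,0],1],[[0,0,-0.03],[0,0,0],1],[[0,0,-0.03],[0,0,0],1],[[0,0,-0.01],[0,0,0],1],[[0,0,0],[0,0,0],1]]}}

```text
clock: 11.32
tool_pos: [0.4218, -0.294, 0.2311]
orientation: [-179.8, -0.2, -68.2]
force: [-0.5, 0.3, -0.7]
opening: 0.024
```

Run:
```python
from h import *
st()
i=optics.snapshot('scene')[:,:,::-1];crop(i,400,90,100,130,6,'pics/e9.png')
i=optics.snapshot('top')[:,:,::-1];crop(i,400,240,100,100,6,'pics/e8.png')
```

```text
t 11.32 pos [ 0.4218 -0.294   0.2311] rpy [-179.76   -0.21  -68.22] F [-0.5  0.3 -0.7] op 0.024 j [-13.   5. -19.   0. -66.  35.]
```

View pics/e9.png

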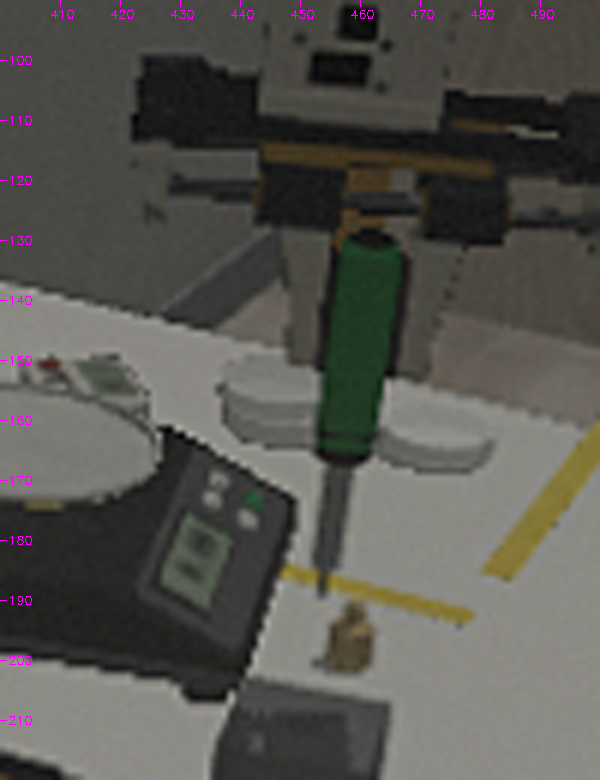

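Run:
```python
from h import *
t=sum(cv2.imread(f'pics/{n}.png').astype(float) for n in('top0','top2'))/2
g=np.clip((t-20)*1.6,0,255).astype(np.uint8)
crop(g,368,254,40,38,15,'pics/f1.png')
s=cv2.imread('pics/scene0.png');crop(np.clip(s.astype(float)*1.6,0,255).astype(np.uint8),375,205,42,35,15,'pics/f2.png')
```

```text
(no output)
```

View pics/f1.png

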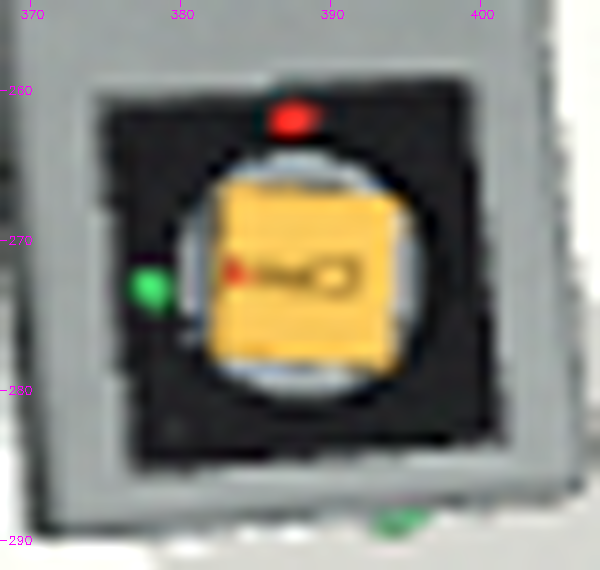

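View pics/f2.png

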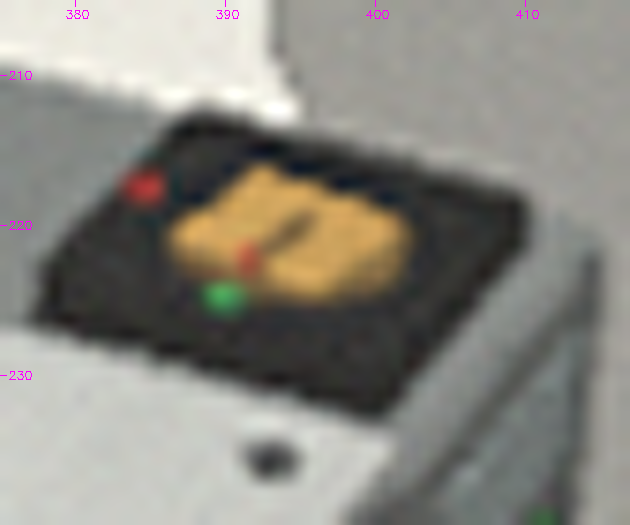

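Run:
```python
s=open('h.py').read()
open('h.py','w').write(s)
from h import *
# selector corners
c=np.array([(222,182),(405,200),(395,370),(210,358)])/15-.5+.5/15+[368,254]
w=px2w('top',c,.08);print(w.round(4),w.mean(0).round(4))
e=[w[1]-w[0],w[2]-w[3],]; print([np.degrees(np.arctan2(-v[0],v[1]))%180 for v in e], [np.degrees(np.arctan2(v[1],v[0])) %180 for v in (w[1]-w[0],w[2]-w[3],w[0]-w[3],w[1]-w[2])])
b=np.array([(98,95),(465,80),(505,440),(135,468)])/15-.5+[368,254]
w=px2w('top',b,.08);print('bez',w.round(4),w.mean(0).round(4),[np.degrees(np.arctan2(v[1],v[0])) %180 for v in (w[1]-w[0],w[2]-w[3],w[0]-w[3],w[1]-w[2])])
# scene
b=np.array([(200,110),(525,205),(378,412),(38,315)])/15-.5+[375,205]
w=px2w('scene',b,.08);print('bezS',w.round(4),w.mean(0).round(4),[np.linalg.norm(w[i]-w[i-1]).round(4) for i in range(4)])
d=np.array([(262,240)])/15-.5+[375,205]
print('slot centre scene',px2w('scene',np.array([(288,232)])/15-.5+[375,205],.08), 'slot ends',px2w('scene',np.array([(262,250),(312,217)])/15-.5+[375,205],.08))
c=np.array([(262,165),(412,235),(315,300),(168,240)])/15-.5+[375,205]
w=px2w('scene',c,.08);print('selS',w.round(4),w.mean(0).round(4))
# green, red dots both
for n,g,r,o in(('top',(152,290),(293,120),(368,254)),('scene',(224,297),(144,188),(375,205))):
    print(n,px2w(n,np.array([g,r])/15-.5+o,.08).round(4))
```

```text
[[ 0.5277 -0.1406  0.08  ]
 [ 0.5242 -0.1705  0.08  ]
 [ 0.4965 -0.168   0.08  ]
 [ 0.499  -0.1379  0.08  ]] [ 0.5119 -0.1542  0.08  ]
[np.float64(173.27852684319245), np.float64(175.2111202202026)] [np.float64(83.27852684319247), np.float64(85.21112022020259), np.float64(174.49736363098143), np.float64(174.91833272879455)]
bez [[ 0.5425 -0.1207  0.08  ]
 [ 0.5438 -0.1808  0.08  ]
 [ 0.4848 -0.1855  0.08  ]
 [ 0.4814 -0.1251  0.08  ]] [ 0.5131 -0.153   0.08  ] [np.float64(91.24865306908184), np.float64(93.24950496825643), np.float64(4.120410537559214), np.float64(4.5688752947568405)]
bezS [[ 0.5399 -0.1817  0.08  ]
 [ 0.4821 -0.1838  0.08  ]
 [ 0.4738 -0.1145  0.08  ]
 [ 0.5313 -0.1105  0.08  ]] [ 0.5068 -0.1476  0.08  ] [np.float64(0.0717), np.float64(0.0578), np.float64(0.0698), np.float64(0.0576)]
slot centre scene [[ 0.51008144 -0.15497416  0.08      ]] slot ends [[ 0.51099232 -0.1476829   0.08      ]
 [ 0.50900413 -0.16130274  0.08      ]]
selS [[ 0.5232 -0.1715  0.08  ]
 [ 0.4931 -0.1652  0.08  ]
 [ 0.497  -0.1387  0.08  ]
 [ 0.5249 -0.1421  0.08  ]] [ 0.5096 -0.1544  0.08  ]
top [[ 0.5104 -0.1286  0.08  ]
 [ 0.5378 -0.1525  0.08  ]]
scene [[ 0.5094 -0.1315  0.08  ]
 [ 0.5358 -0.1543  0.08  ]]
```

Run:
```python
from h import *
print(w2px('scene',[[.4218,-.294,.1311],[.4204,-.2935,.1311],[.4304,-.2935,.1311],[.4204,-.2835,.1311]]))
go(.512,-.1545,.2,-95.5)
```

```text
[[452.6016054  188.35165883]
 [453.05634802 188.57870379]
 [449.28080425 187.51552229]
 [451.54705457 190.14479935]]
t 11.42 pos [ 0.4201 -0.2932  0.2276] rpy [-1.7998e+02  3.0000e-02 -6.8250e+01] F [ 0.7  0.  -1. ] op 0.0241 j [-13.   5. -19.  -0. -65.  35.]
turn units [-3.000e-03  5.000e-03  4.542e+00] shift now-frame [-0.0947 -0.1368  0.0277] final-frame [-0.1468 -0.0782  0.0276] len 0.169
```

View pics/e8.png

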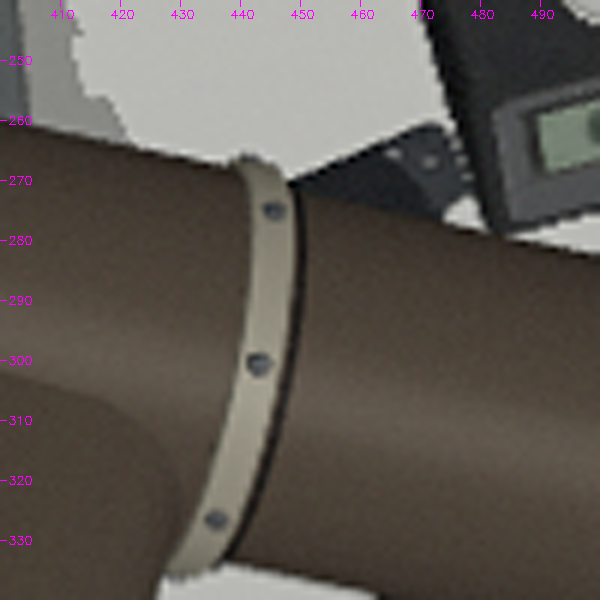

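Emit:
{"name": "servo_tool", "arguments": {"rows": [[[0,0,0],[0,0,0.91],1],[[0,0,0],[0,0,0.91],1],[[0,0,0],[0,0,0.91],1],[[0,0,0],[0,0,0.91],1],[[0,0,0],[0,0,0.9],1],[[-0.03,-0.016,0.003],[0,0,0],1],[[-0.03,-0.016,0.003],[0,0,0],1],[[-0.03,-0.016,0.003],[0,0,0],1],[[-0.03,-0.016,0.003],[0,0,0],1],[[-0.027,-0.0142,0.0155],[0,0,0],1],[[0,0,0],[0,0,0],1],[[0,0,0],[0,0,0],1],[[0,0,0],[0,0,0],1]]}}

```text
clock: 12.5
tool_pos: [0.5114, -0.1545, 0.1991]
orientation: [179.8, -0.0, -95.4]
force: [-0.4, 0.4, -0.4]
opening: 0.024
```

Run:
```python
from h import *
go(.512,-.1545,.185,-95.5)
i=optics.snapshot('scene')[:,:,::-1];g=np.clip(i.astype(float)*1.6,0,255).astype(np.uint8);crop(g,365,165,52,70,10,'pics/g1.png')
o=telemetry.get_obs();P=o['tool_pos']-[0,0,.1]
print(w2px('scene',[P,[P[0],P[1],.08],[.512,-.1545,.08]]))
```

```text
t 12.50 pos [ 0.5114 -0.1545  0.1991] rpy [ 1.7983e+02 -2.0000e-02 -9.5430e+01] F [-0.4  0.4 -0.4] op 0.024 j [  4.   9. -19.  -0. -62. -10.]
turn units [ 0.028 -0.004  0.011] shift now-frame [-0.0001 -0.0007  0.0141] final-frame [-0.0001 -0.0006  0.0141] len 0.014
[[393.77108155 212.6758459 ]
 [393.18089436 219.7977671 ]
 [392.8958565  219.82212347]]
```

View pics/g1.png

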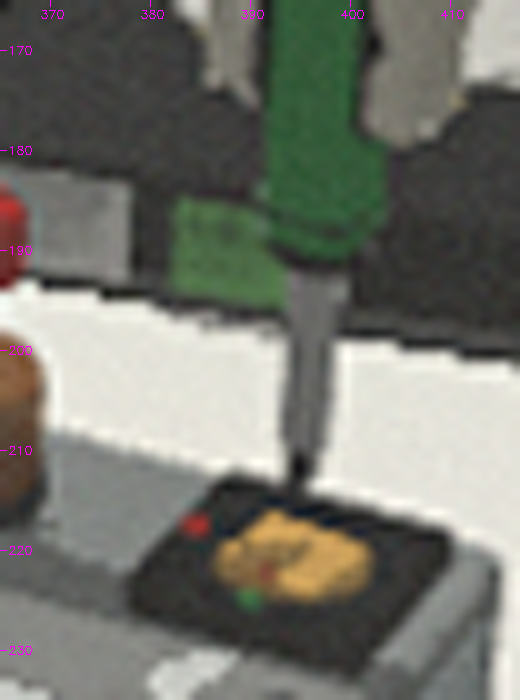

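Emit:
{"name": "servo_tool", "arguments": {"rows": [[[0,0,0.01],[0,0,0],1],[[0,0,0.005],[0,0,0],1],[[0,0,0.003],[0,0,0],1],[[0,0,0.002],[0,0,0],1],[[0,0,0.001],[0,0,0],1],[[0,0,0],[0,0,0],1],[[0,0,0],[0,0,0],1]]}}

```text
clock: 13.13
tool_pos: [0.5122, -0.1547, 0.1797]
orientation: [180.0, -0.0, -95.5]
force: [0.1, 0.7, 0.3]
opening: 0.0241
```

Run:
```python
from h import *
st()
i=optics.snapshot('scene')[:,:,::-1];g=np.clip(i.astype(float)*1.6,0,255).astype(np.uint8);crop(g,365,165,52,70,10,'pics/g2.png')
```

```text
t 13.13 pos [ 0.5122 -0.1547  0.1797] rpy [180.    -0.   -95.48] F [0.1 0.7 0.3] op 0.0241 j [  4.  10. -21.   0. -60. -10.]
```

View pics/g2.png

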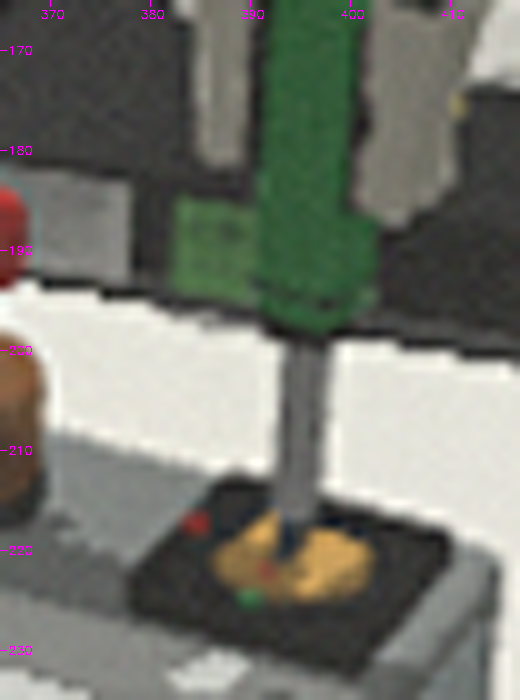

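Emit:
{"name": "servo_tool", "arguments": {"rows": [[[0,0,0.001],[0,0,0],1],[[0,0,0.001],[0,0,0],1],[[0,0,0],[0,0,0],1],[[0,0,0],[0,0,0],1]]}}

```text
clock: 13.52
tool_pos: [0.5121, -0.1545, 0.1775]
orientation: [180.0, 0.0, -95.5]
force: [-0.6, -0.4, -1.0]
opening: 0.0238
```

Emit:
{"name": "servo_tool", "arguments": {"rows": [[[0,0,0],[0,0,0],1]]}}

```text
clock: 13.6
tool_pos: [0.5121, -0.1545, 0.1775]
orientation: [180.0, 0.0, -95.5]
force: [-0.8, -0.4, -1.5]
opening: 0.0238
```

Emit:
{"name": "servo_tool", "arguments": {"rows": [[[0,0,0.001],[0,0,0],1],[[0,0,0.001],[0,0,0],1],[[0,0,0.0005],[0,0,0],1],[[0,0,0],[0,0,0],1],[[0,0,0],[0,0,0],1]]}}

```text
clock: 14.02
tool_pos: [0.5121, -0.1546, 0.1749]
orientation: [180.0, 0.0, -95.5]
force: [-0.7, 0.5, -0.4]
opening: 0.024
```

Run:
```python
from h import *
print(st()['moment'].round(2))
i=optics.snapshot('scene')[:,:,::-1];g=np.clip(i.astype(float)*1.6,0,255).astype(np.uint8);crop(g,365,165,52,70,10,'pics/g3.png')
```

```text
t 14.02 pos [ 0.5121 -0.1546  0.1749] rpy [179.98   0.   -95.47] F [-0.7  0.5 -0.4] op 0.024 j [  4.  10. -21.  -0. -59. -10.]
[ 0.05  0.46 -0.06]
```

View pics/g3.png

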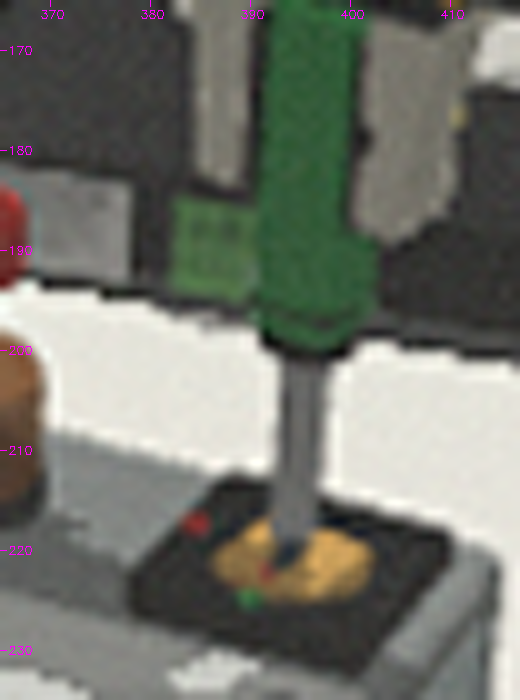

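Emit:
{"name": "servo_tool", "arguments": {"rows": [[[0,0,0],[0,0,0.7],1],[[0,0,0],[0,0,0.7],1],[[0,0,0],[0,0,0.7],1],[[0,0,0],[0,0,0.7],1],[[0,0,0],[0,0,0.7],1],[[0,0,0],[0,0,0],1]]}}

```text
clock: 14.57
tool_pos: [0.5117, -0.1544, 0.1749]
orientation: [179.9, -0.0, -116.7]
force: [-2.5, 0.9, 0.5]
opening: 0.0238
```

Run:
```python
from h import *
print(st()['moment'].round(2))
i=optics.snapshot('scene')[:,:,::-1];g=np.clip(i.astype(float)*1.6,0,255).astype(np.uint8);crop(g,365,165,52,70,10,'pics/g4.png')
```

```text
t 14.57 pos [ 0.5117 -0.1544  0.1749] rpy [ 1.7994e+02 -1.0000e-02 -1.1666e+02] F [-2.5  0.9  0.5] op 0.0238 j [  4.  10. -21.  -0. -59. -31.]
[0.57 1.21 0.07]
```

View pics/g4.png

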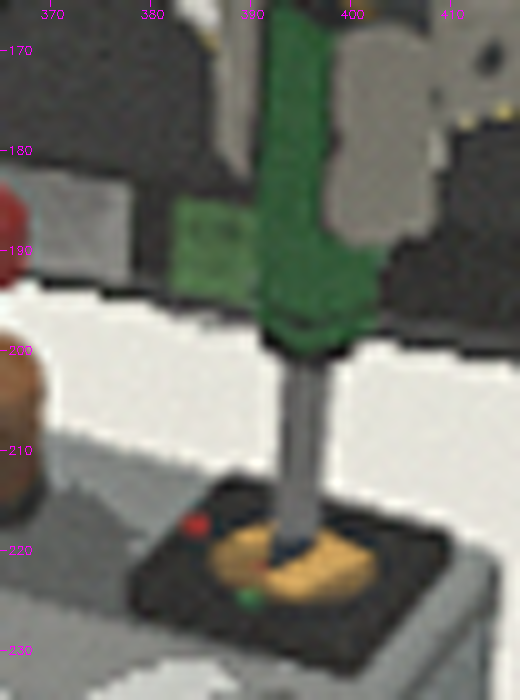

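Emit:
{"name": "servo_tool", "arguments": {"rows": [[[0,0,0],[0,0,0.7],1],[[0,0,0],[0,0,0.7],1],[[0,0,0],[0,0,0.7],1],[[0,0,0],[0,0,0.7],1],[[0,0,0],[0,0,0.7],1],[[0,0,0],[0,0,0.7],1],[[0,0,0],[0,0,0.7],1],[[0,0,0],[0,0,0.7],1],[[0,0,0],[0,0,0.7],1],[[0,0,0],[0,0,0.7],1],[[0,0,0],[0,0,0.7],1],[[0,0,0],[0,0,0.7],1],[[0,0,0],[0,0,0.7],1],[[0,0,0],[0,0,0.7],1],[[0,0,0],[0,0,0],1]]}}

```text
clock: 15.87
tool_pos: [0.5118, -0.1544, 0.1749]
orientation: [180.0, -0.0, -175.3]
force: [-2.8, 2.1, -0.3]
opening: 0.0239
```

Run:
```python
from h import *
print(st()['moment'].round(2))
i=optics.snapshot('scene')[:,:,::-1];g=np.clip(i.astype(float)*1.6,0,255).astype(np.uint8);crop(g,365,165,52,70,10,'pics/g5.png')
```

```text
t 15.87 pos [ 0.5118 -0.1544  0.1749] rpy [ 1.7997e+02 -4.0000e-02 -1.7532e+02] F [-2.8  2.1 -0.3] op 0.0239 j [  4.  10. -21.  -0. -59. -90.]
[0.91 1.25 0.05]
```

View pics/g5.png

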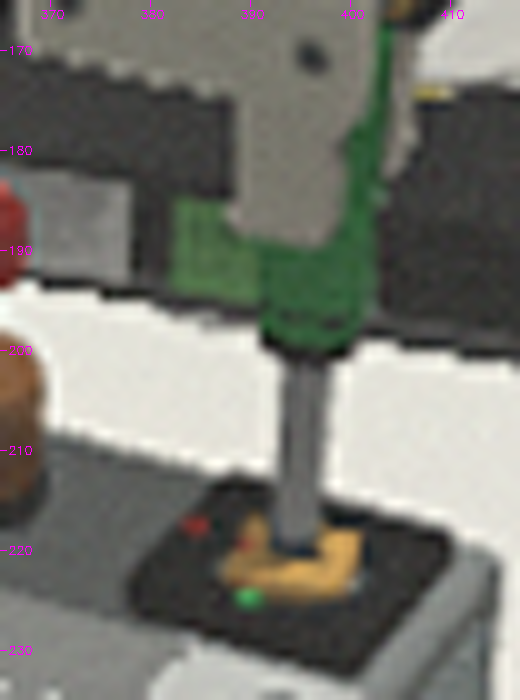

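Emit:
{"name": "servo_tool", "arguments": {"rows": [[[0,0,0],[0,0,0.35],1],[[0,0,0],[0,0,0.35],1],[[0,0,0],[0,0,0.35],1],[[0,0,0],[0,0,0],1],[[0,0,0],[0,0,0],1]]}}

```text
clock: 16.33
tool_pos: [0.5118, -0.1544, 0.1749]
orientation: [180.0, -0.0, 178.6]
force: [-3.5, 2.9, -0.5]
opening: 0.0241
```

Run:
```python
from h import *
print(st()['moment'].round(2))
```

```text
t 16.33 pos [ 0.5118 -0.1544  0.1749] rpy [ 1.7998e+02 -4.0000e-02  1.7864e+02] F [-3.5  2.9 -0.5] op 0.0241 j [  4.  10. -21.  -0. -59. -96.]
[1.21 1.5  0.01]
```

Emit:
{"name": "servo_tool", "arguments": {"rows": [[[0,0,0],[0,0,0.25],1],[[0,0,0],[0,0,0.25],1],[[0,0,0],[0,0,0],1],[[0,0,0],[0,0,0],1]]}}

```text
clock: 16.67
tool_pos: [0.5119, -0.1545, 0.1749]
orientation: [180.0, -0.0, 175.6]
force: [-2.5, 3.0, -0.7]
opening: 0.024
```

Run:
```python
from h import *
print(st()['moment'].round(2))
i=optics.snapshot('scene')[:,:,::-1];g=np.clip(i.astype(float)*1.6,0,255).astype(np.uint8);crop(g,365,165,52,70,10,'pics/g6.png')
```

```text
t 16.67 pos [ 0.5119 -0.1545  0.1749] rpy [ 1.7999e+02 -4.0000e-02  1.7558e+02] F [-2.5  3.  -0.7] op 0.024 j [  4.  10. -21.  -0. -59. -99.]
[1.34 1.7  0.02]
```

View pics/g6.png

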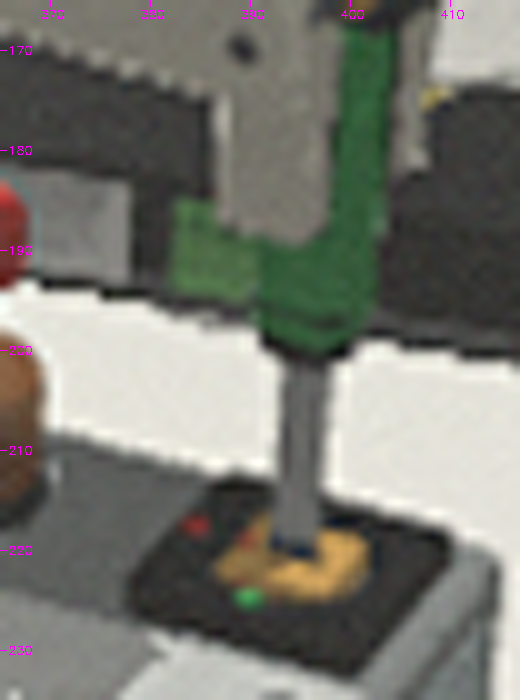

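Emit:
{"name": "servo_tool", "arguments": {"rows": [[[0,0,0],[0,0,0.25],1],[[0,0,0],[0,0,0.25],1],[[0,0,0],[0,0,0],1],[[0,0,0],[0,0,0],1]]}}

```text
clock: 17.05
tool_pos: [0.5119, -0.1545, 0.1749]
orientation: [180.0, -0.0, 172.5]
force: [-4.8, 3.3, -0.6]
opening: 0.0241
```

Run:
```python
from h import *
o=st();print(o['moment'].round(2),o['tau'].round(2))
i=optics.snapshot('scene')[:,:,::-1];g=np.clip(i.astype(float)*1.8,0,255).astype(np.uint8);crop(g,375,205,42,35,15,'pics/g7.png')
```

```text
t 17.05 pos [ 0.5119 -0.1545  0.1749] rpy [ 1.7999e+02 -3.0000e-02  1.7253e+02] F [-4.8  3.3 -0.6] op 0.0241 j [   4.   10.  -21.   -0.  -59. -102.]
[1.59 1.87 0.11] [ -1.15 -41.25  29.39   8.16   1.64  -0.15]
```

View pics/g7.png

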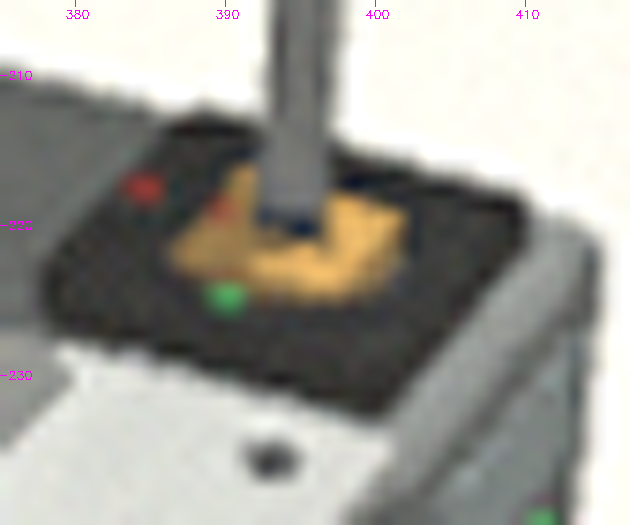

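Emit:
{"name": "servo_tool", "arguments": {"rows": [[[0,0,0],[0,0,-0.5],1],[[0,0,0],[0,0,-0.5],1],[[0,0,0],[0,0,0],1],[[0,0,0],[0,0,0],1]]}}

```text
clock: 17.43
tool_pos: [0.5128, -0.1546, 0.1752]
orientation: [180.0, 0.1, 178.4]
force: [-1.7, 1.6, -1.6]
opening: 0.0243
```

Run:
```python
from h import *
o=st();print(o['moment'].round(2),o['tau'].round(2))
```

```text
t 17.43 pos [ 0.5128 -0.1546  0.1752] rpy [1.8000e+02 7.0000e-02 1.7841e+02] F [-1.7  1.6 -1.6] op 0.0243 j [  4.  10. -21.   0. -59. -96.]
[ 1.15  0.45 -0.02] [ -1.11 -41.63  27.95   7.74   0.33   0.31]
```

Emit:
{"name": "servo_tool", "arguments": {"rows": [[[0,0,-0.005],[0,0,0],1],[[0,0,-0.01],[0,0,0],1],[[0,0,-0.02],[0,0,0],1],[[0,0,-0.02],[0,0,0],1],[[0,0,0],[0,0,0],1],[[0,0,0],[0,0,0],1]]}}

```text
clock: 17.93
tool_pos: [0.5137, -0.155, 0.2326]
orientation: [-180.0, 0.3, 178.4]
force: [-1.5, 0.1, -1.6]
opening: 0.0237
```

Run:
```python
from h import *
o=st();print(o['moment'].round(2))
i=optics.snapshot('scene')[:,:,::-1];g=np.clip(i.astype(float)*1.8,0,255).astype(np.uint8);crop(g,365,165,52,70,10,'pics/g8.png')
P=o['tool_pos']-[0,0,.1]
print(w2px('scene',[P]))
```

```text
t 17.93 pos [ 0.5137 -0.155   0.2326] rpy [-179.97    0.28  178.42] F [-1.5  0.1 -1.6] op 0.0237 j [  4.   7. -16.   0. -66. -96.]
[-0.01 -0.01  0.  ]
[[393.92237594 200.2843499 ]]
```

View pics/g8.png

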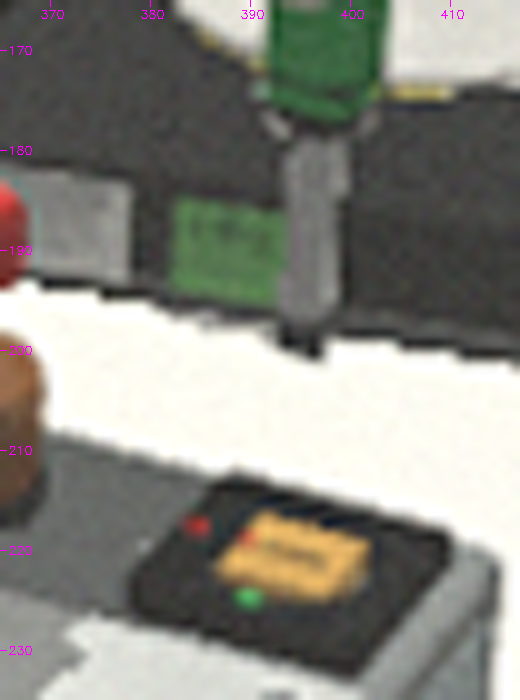

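Emit:
{"name": "servo_tool", "arguments": {"rows": [[[0.0179,-0.0282,0],[0,0,0],1],[[0.0179,-0.0282,0],[0,0,0],1],[[0.0179,-0.0282,0],[0,0,0],1],[[0.0179,-0.0282,0],[0,0,0],1],[[0.0179,-0.0282,0],[0,0,0],1],[[0,0,0],[0,0,0],1],[[0,0,0],[0,0,0],1],[[0,0,0],[0,0,0],1]]}}

```text
clock: 18.65
tool_pos: [0.4188, -0.2932, 0.2298]
orientation: [-180.0, -0.0, 178.4]
force: [0.6, -0.1, -1.3]
opening: 0.0241
```

Run:
```python
from h import *
i=optics.snapshot('scene')[:,:,::-1];g=np.clip(i.astype(float)*1.8,0,255).astype(np.uint8);crop(g,420,140,60,75,10,'pics/h1.png')
i=optics.snapshot('top')[:,:,::-1];g=np.clip((i.astype(float)-20)*1.6,0,255).astype(np.uint8);crop(g,368,254,40,38,15,'pics/h2.png')
o=st();P=o['tool_pos']-[0,0,.1]
print(w2px('scene',[P,[.4204,-.2935,.07]]))
```

```text
t 18.75 pos [ 0.4193 -0.2926  0.2299] rpy [ 1.8000e+02 -1.0000e-02  1.7847e+02] F [ 0.3  0.2 -1.4] op 0.0237 j [-13.   5. -19.  -0. -66. -79.]
[[453.25984321 189.27962331]
 [449.9696034  210.05277957]]
```

View pics/h1.png

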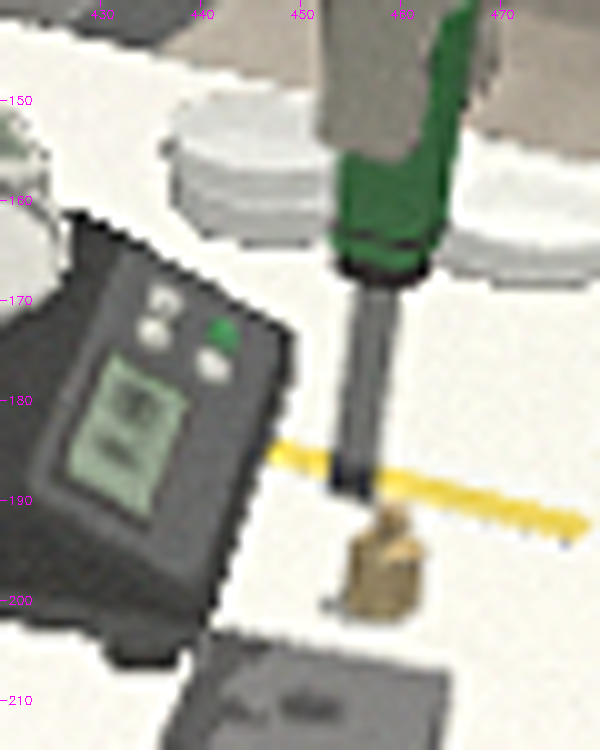

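View pics/h2.png

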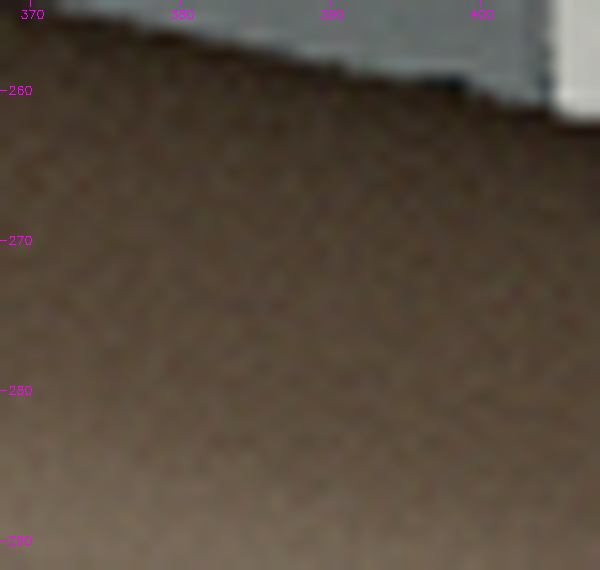

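Run:
```python
from h import *
print(px2w('scene',[(454.65,188.95),(454.65,189.3)],.1299),px2w('scene',[(450.5,210.2)],.07))
g=cv2.imread('pics/h1.png')
i=optics.snapshot('scene')[:,:,::-1];g=np.clip(i.astype(float)*3,0,255).astype(np.uint8);crop(g,432,195,40,30,18,'pics/h3.png')
g=np.clip(i.astype(float)*2,0,255).astype(np.uint8);crop(g,445,160,25,33,18,'pics/h4.png')
st()
```

```text
[[ 0.41707875 -0.29616131  0.1299    ]
 [ 0.4163833  -0.29439358  0.1299    ]] [[ 0.41898523 -0.29355771  0.07      ]]
t 18.80 pos [ 0.4194 -0.2924  0.2299] rpy [ 1.800e+02 -1.000e-02  1.785e+02] F [ 0.8  0.8 -1.2] op 0.0238 j [-13.   5. -19.   0. -66. -79.]
```

View pics/h3.png

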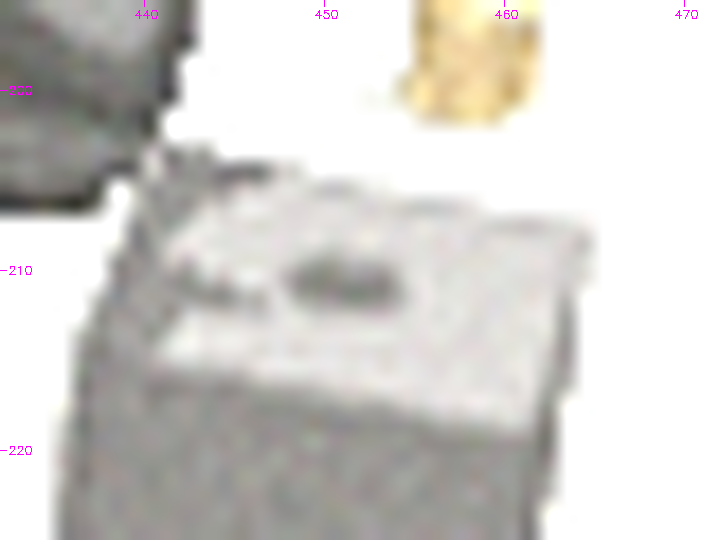

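View pics/h4.png

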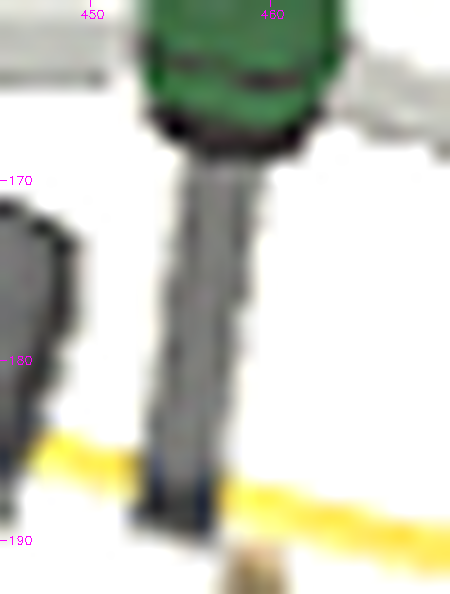

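Emit:
{"name": "servo_tool", "arguments": {"rows": [[[-0.0005,0,0.02],[0,0,0],1],[[0,0,0.02],[0,0,0],1],[[0,0,0.014],[0,0,0],1],[[0,0,0.004],[0,0,0],1],[[0,0,0.003],[0,0,0],1],[[0,0,0.002],[0,0,0],1],[[0,0,0],[0,0,0],1],[[0,0,0],[0,0,0],1]]}}

```text
clock: 19.47
tool_pos: [0.42, -0.2931, 0.1677]
orientation: [-180.0, 0.1, 178.5]
force: [-1.2, -0.0, -1.0]
opening: 0.0236
```

Run:
```python
from h import *
print(st()['moment'].round(2))
i=optics.snapshot('scene')[:,:,::-1];g=np.clip(i.astype(float)*2.5,0,255).astype(np.uint8);crop(g,432,175,40,45,13,'pics/h5.png')
```

```text
t 19.47 pos [ 0.42   -0.2931  0.1677] rpy [-1.7998e+02  7.0000e-02  1.7845e+02] F [-1.2 -0.  -1. ] op 0.0236 j [-13.   8. -25.   0. -57. -79.]
[ 0.01  0.02 -0.  ]
```

View pics/h5.png

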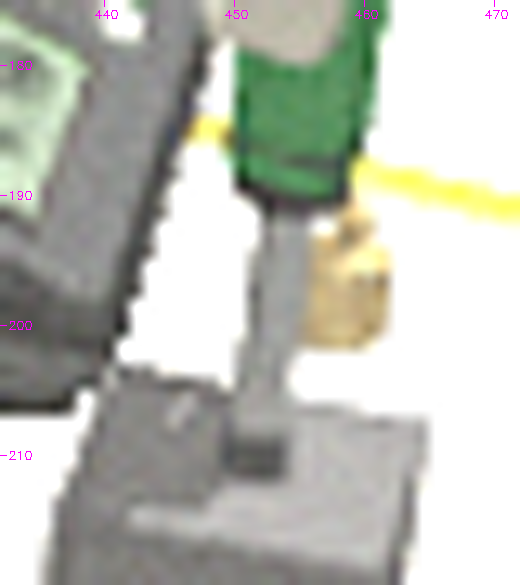

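Emit:
{"name": "servo_tool", "arguments": {"rows": [[[0,0,0.004],[0,0,0],1],[[0,0,0.004],[0,0,0],1],[[0,0,0.004],[0,0,0],1],[[0,0,0.004],[0,0,0],1],[[0,0,0],[0,0,0],1]]}}

```text
clock: 19.93
tool_pos: [0.4194, -0.293, 0.1502]
orientation: [180.0, -0.0, 178.4]
force: [1.8, -0.2, -1.3]
opening: 0.0242
```

Emit:
{"name": "servo_tool", "arguments": {"rows": [[[0,0,0.008],[0,0,0],1],[[0,0,0.008],[0,0,0],1],[[0,0,0.008],[0,0,0],1],[[0,0,0.008],[0,0,0],1],[[0,0,0.006],[0,0,0],1],[[0,0,0],[0,0,0],1]]}}

```text
clock: 20.43
tool_pos: [0.4193, -0.2929, 0.1116]
orientation: [180.0, -0.0, 178.4]
force: [2.4, 0.8, -3.4]
opening: 0.024
```

Emit:
{"name": "servo_tool", "arguments": {"rows": [[[0,0,0.0015],[0,0,0],1],[[0,0,0.001],[0,0,0],1],[[0,0,0],[0,0,0],1],[[0,0,0],[0,0,0],1]]}}

```text
clock: 20.77
tool_pos: [0.4194, -0.2931, 0.1107]
orientation: [180.0, 0.0, 178.4]
force: [2.1, 0.5, -2.9]
opening: 0.024
```

Emit:
{"name": "servo_tool", "arguments": {"rows": [[[0,0,0],[0,0,0],0],[[0,0,0],[0,0,0],0],[[0,0,0],[0,0,0],0],[[0,0,0],[0,0,0],0],[[0,0,0],[0,0,0],0],[[0,0,0],[0,0,0],0],[[0,0,-0.01],[0,0,0],0],[[0,0,-0.03],[0,0,0],0],[[0,0,-0.04],[0,0,0],0],[[0,0,-0.04],[0,0,0],0],[[0,0,0],[0,0,0],0]]}}

```text
clock: 21.68
tool_pos: [0.4228, -0.2951, 0.2396]
orientation: [-179.7, 0.6, 178.5]
force: [1.2, -0.9, 0.6]
opening: 0.0866
```

Run:
```python
from h import *
st()
i=optics.snapshot('scene')[:,:,::-1];cv2.imwrite('pics/scene3.png',i);crop(np.clip(i.astype(float)*1.5,0,255).astype(np.uint8),360,160,120,90,6,'pics/h6.png')
```

```text
t 21.68 pos [ 0.4228 -0.2951  0.2396] rpy [-179.68    0.64  178.51] F [ 1.2 -0.9  0.6] op 0.0866 j [-13.   4. -19.   0. -66. -79.]
```

View pics/h6.png

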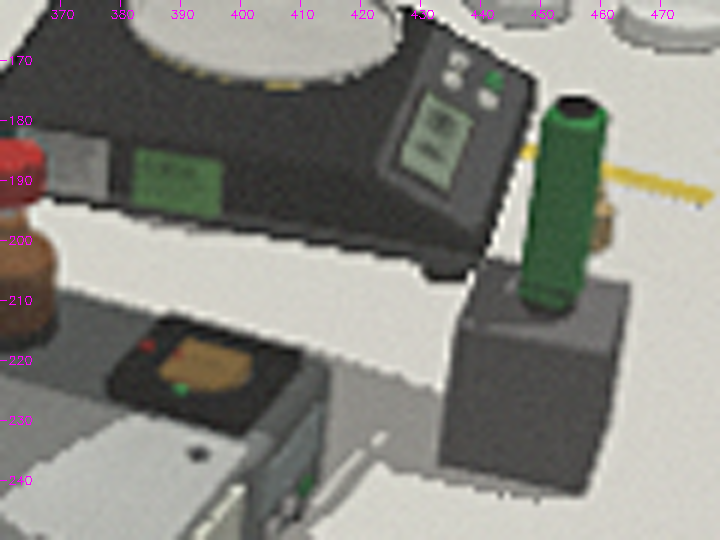

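Emit:
{"name": "servo_tool", "arguments": {"rows": [[[0,0.0411,0],[0,0,0],0],[[0,0.0411,0],[0,0,0],0],[[0,0.0411,0],[0,0,0],0],[[0,0.0411,0],[0,0,0],0],[[0,0.0411,0],[0,0,0],0],[[0,0.0411,0],[0,0,0],0],[[0,0.0411,0],[0,0,0],0],[[0,0.0411,0],[0,0,0],0],[[0,0.0411,0],[0,0,0],0],[[0,0.0411,0],[0,0,0],0],[[0,0.0411,0],[0,0,0],0],[[0,0.0411,0],[0,0,0],0],[[0,0.0411,0],[0,0,0],0],[[0,0.0411,0],[0,0,0],0],[[0,0.0411,0],[0,0,0],0],[[0,0.0411,0],[0,0,0],0],[[0,0,0],[0,0,-1],0],[[0,0,0],[0,0,-1],0],[[0,0,0],[0,0,-1],0],[[0,0,0],[0,0,-1],0]]}}

```text
clock: 23.4
tool_pos: [0.437, 0.3643, 0.2301]
orientation: [-180.0, -0.1, -157.2]
force: [-0.9, -0.6, 0.8]
opening: 0.0878
```

Emit:
{"name": "servo_tool", "arguments": {"rows": [[[0,0,0],[0,0,-1],0],[[0,0,0],[0,0,-1],0],[[0,0,0],[0,0,-1],0],[[0,0,0],[0,0,-1],0],[[0,0,0],[0,0,-1],0],[[0,0,0],[0,0,-1],0],[[0,0,0],[0,0,-1],0],[[0,0,0],[0,0,-1],0],[[0,0,0],[0,0,-1],0],[[0,0,0],[0,0,-1],0],[[0,0,0],[0,0,-0.4],0],[[0,0,0],[0,0,0],0]]}}

```text
clock: 24.4
tool_pos: [0.4372, 0.364, 0.2304]
orientation: [180.0, -0.0, -95.1]
force: [-0.2, 1.1, -0.1]
opening: 0.0876
```

Run:
```python
from h import *
go(.4383,.3617,.15,-94.6)
i=optics.snapshot('scene')[:,:,::-1];cv2.imwrite('pics/scene4.png',i);crop(np.clip(i.astype(float)*1.5,0,255).astype(np.uint8),265,320,85,90,8,'pics/i1.png')
i=optics.snapshot('top')[:,:,::-1];cv2.imwrite('pics/top4.png',i);crop(np.clip((i.astype(float)-20)*1.6,0,255).astype(np.uint8),368,254,40,38,15,'pics/i2.png')
```

```text
t 24.40 pos [0.4372 0.364  0.2304] rpy [ 1.7997e+02 -4.0000e-02 -9.5060e+01] F [-0.2  1.1 -0.1] op 0.0876 j [ 59.  10. -13.  -0. -67. -65.]
turn units [ 0.005 -0.006 -0.077] shift now-frame [ 0.0021 -0.0014  0.0804] final-frame [ 0.0022 -0.0013  0.0804] len 0.08
```

View pics/i1.png

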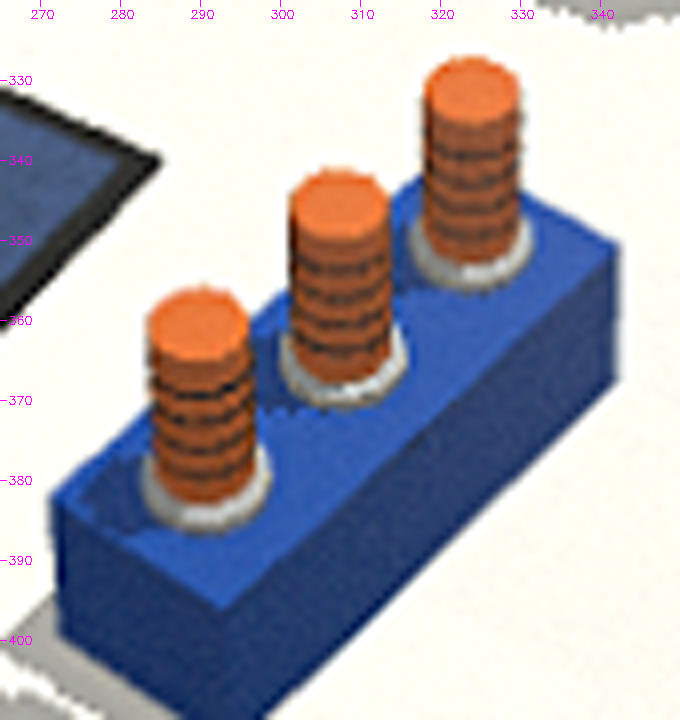

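View pics/i2.png

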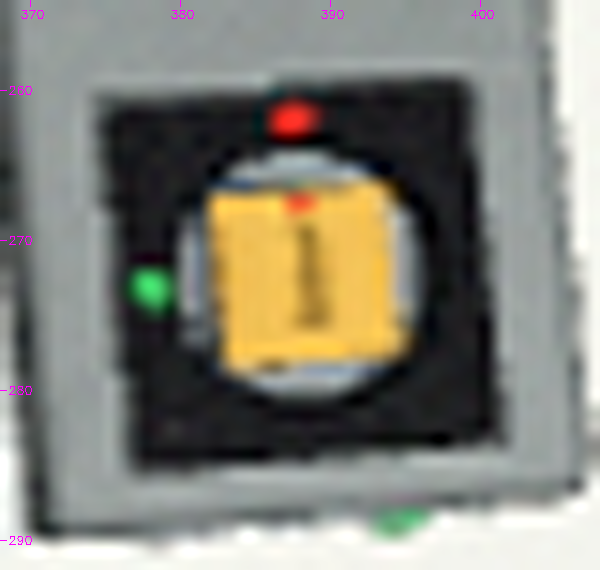

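View pics/top4.png

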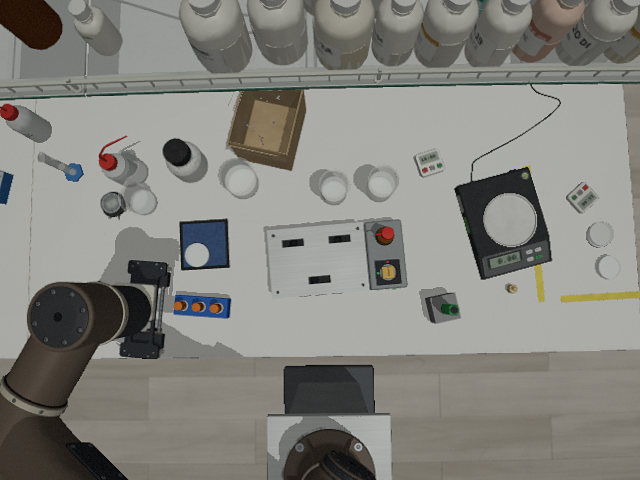

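Run:
```python
from h import *
i=cv2.imread('pics/top4.png');crop(i,165,210,80,115,6,'pics/i3.png')
t=np.array([(61,480),(158,485)])
s=lambda c,sc,o:np.array(c)/sc-.5+.5/sc+o
print('pins scene',px2w('scene',s([(196,335),(340,210),(472,97)],8,(265,320)),.096).round(4))
```

```text
pins scene [[0.4351 0.3657 0.096 ]
 [0.4313 0.3197 0.096 ]
 [0.4273 0.2752 0.096 ]]
```

View pics/i3.png

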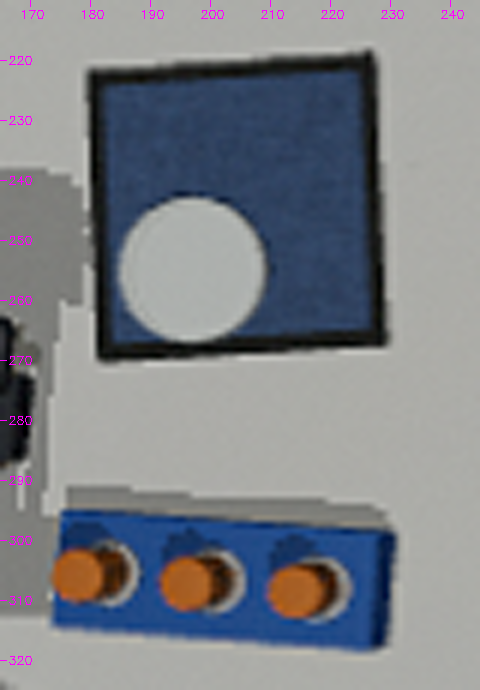

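Run:
```python
from h import *
i=cv2.imread('pics/scene4.png');crop(i,180,290,120,100,6,'pics/i4.png')
d=px2w('top',[(196.75,254.4)],.016);print(d)
print('mat',px2w('top',np.array([(88,72),(373,53),(387,343),(99,360)])/6-.42+[165,210],.003))
go(d[0,0],d[0,1],.1,-95)
```

```text
[[0.5688861  0.33449848 0.016     ]]
mat [[0.65808543 0.38510777 0.003     ]
 [0.66379385 0.25788187 0.003     ]
 [0.53582121 0.25194839 0.003     ]
 [0.53055292 0.3793909  0.003     ]]
t 24.50 pos [0.4372 0.3641 0.2304] rpy [ 1.7998e+02 -3.0000e-02 -9.5280e+01] F [ 0.7 -0.1  1.1] op 0.0879 j [ 59.  10. -13.  -0. -67. -65.]
turn units [ 0.003 -0.004 -0.047] shift now-frame [ 0.0173 -0.1339  0.1304] final-frame [ 0.018  -0.1337  0.1304] len 0.188
```

View pics/i4.png

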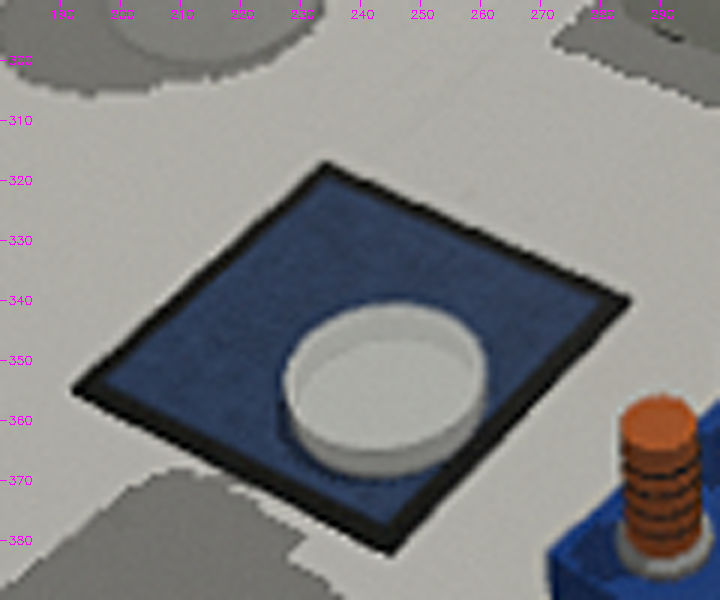

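Emit:
{"name": "servo_tool", "arguments": {"rows": [[[0.0044,-0.0335,0],[0,0,0],0],[[0.0044,-0.0335,0],[0,0,0],0],[[0.0044,-0.0335,0],[0,0,0],0],[[0.0044,-0.0335,0],[0,0,0],0],[[0,0,0.04],[0,0,0],0],[[0,0,0.04],[0,0,0],0],[[0,0,0.04],[0,0,0],0],[[0,0,0.04],[0,0,0],0],[[0,0,0.03],[0,0,0],0],[[0,0,0.02],[0,0,0],0],[[0,0,0],[0,0,0],0],[[0,0,0],[0,0,0],0],[[0,0,0],[0,0,0],0]]}}

```text
clock: 25.58
tool_pos: [0.5702, 0.3354, 0.0221]
orientation: [-179.9, 0.1, -95.2]
force: [0.6, 0.4, 0.5]
opening: 0.0878
```

Run:
```python
from h import *
go(.569,.3345,.008,-95)
i=optics.snapshot('scene')[:,:,::-1];crop(i,180,290,120,100,6,'pics/i5.png')
```

```text
t 25.58 pos [0.5702 0.3354 0.0221] rpy [-1.7991e+02  7.0000e-02 -9.5190e+01] F [0.6 0.4 0.5] op 0.0878 j [ 47.  30. -14.   0. -46. -53.]
turn units [-0.014  0.011 -0.031] shift now-frame [0.001  0.0011 0.0141] final-frame [0.001  0.0011 0.0141] len 0.014
```

View pics/i5.png

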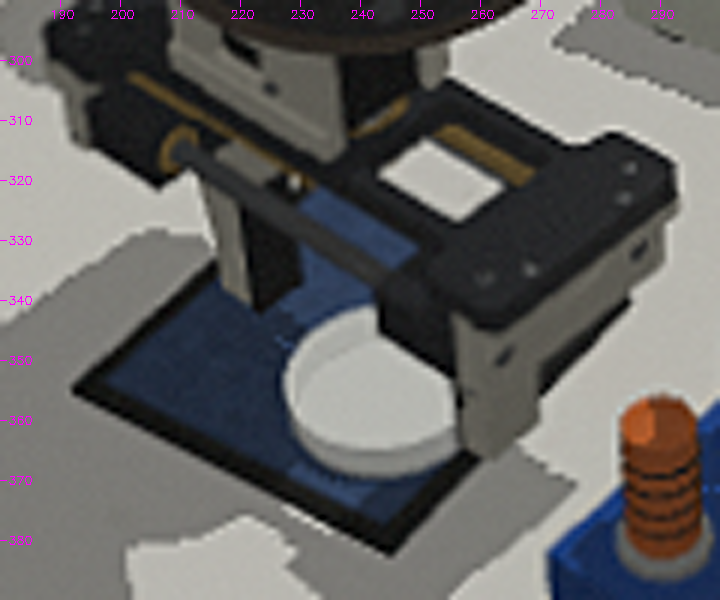

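Emit:
{"name": "servo_tool", "arguments": {"rows": [[[0.001,0.001,0.008],[0,0,0],0],[[0,0,0.006],[0,0,0],0],[[0,0,0],[0,0,0],1],[[0,0,0],[0,0,0],1],[[0,0,0],[0,0,0],1],[[0,0,0],[0,0,0],1],[[0,0,0],[0,0,0],1],[[0,0,0],[0,0,0],1],[[0,0,0],[0,0,0],1],[[0,0,0],[0,0,0],1]]}}

```text
clock: 26.47
tool_pos: [0.5683, 0.3339, 0.0068]
orientation: [-180.0, 0.0, -95.2]
force: [-0.3, -0.0, 1.6]
opening: 0.0585
```

Emit:
{"name": "servo_tool", "arguments": {"rows": [[[0,0,-0.008],[0,0,0],1],[[0.007,-0.015,0],[0,0,0],1],[[0.007,-0.015,0],[0,0,0],1],[[0,0,0],[0,0,0],1],[[0,0,0.005],[0,0,0],1],[[0,0,0.003],[0,0,0],1],[[0,0,0],[0,0,0],1],[[0,0,0],[0,0,0],0],[[0,0,0],[0,0,0],0],[[0,0,0],[0,0,0],0],[[0,0,0],[0,0,0],0],[[0,0,0],[0,0,0],0],[[0,0,-0.02],[0,0,0],0],[[0,0,-0.04],[0,0,0],0],[[0,0,-0.04],[0,0,0],0],[[0,0,-0.04],[0,0,0],0],[[0,0,0],[0,0,0],0]]}}

```text
clock: 27.88
tool_pos: [0.6007, 0.3196, 0.1563]
orientation: [-179.4, 0.5, -95.1]
force: [1.4, 1.1, 1.5]
opening: 0.0877
```

Run:
```python
from h import *
go(.4367,.3637,.13,-94.8)
i=optics.snapshot('scene')[:,:,::-1];crop(i,180,290,120,100,6,'pics/i6.png')
```

```text
t 27.88 pos [0.6007 0.3196 0.1563] rpy [-179.39    0.47  -95.07] F [1.4 1.1 1.5] op 0.0877 j [ 44.  23.  -5.   0. -61. -50.]
turn units [-0.101  0.078 -0.046] shift now-frame [-0.0292  0.1675  0.0247] final-frame [-0.0302  0.1671  0.0263] len 0.172
```

View pics/i6.png

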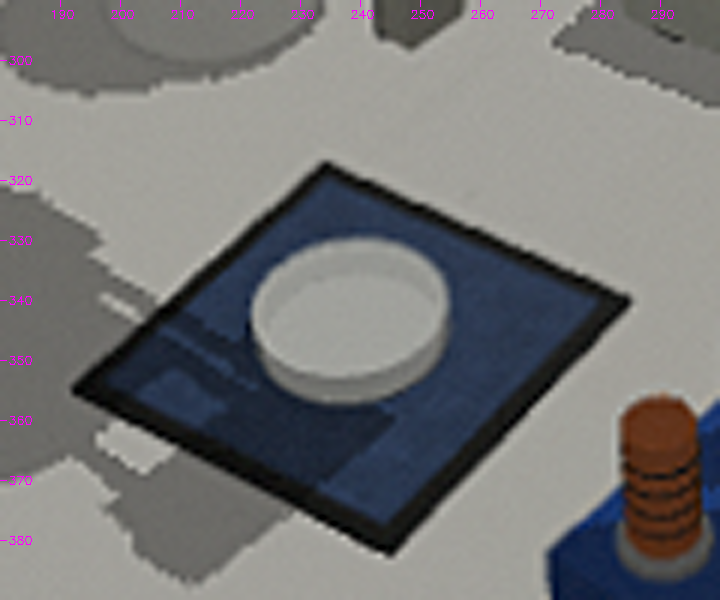

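Emit:
{"name": "servo_tool", "arguments": {"rows": [[[-0.0059,0.0327,0.0034],[0,0,0],0],[[-0.0059,0.0327,0.0034],[0,0,0],0],[[-0.0059,0.0327,0.0034],[0,0,0],0],[[-0.0059,0.0327,0.0034],[0,0,0],0],[[-0.0059,0.0327,0.0034],[0,0,0],0],[[0,0,0],[0,0,0],0],[[0,0,0],[0,0,0],0],[[0,0,0],[0,0,0],0],[[0,0,0],[0,0,0],0]]}}

```text
clock: 28.68
tool_pos: [0.4373, 0.3612, 0.1294]
orientation: [-180.0, -0.0, -95.2]
force: [0.1, -0.8, 0.2]
opening: 0.0875
```

Run:
```python
from h import *
go(.4367,.3637,.06,-94.8)
i=optics.snapshot('scene')[:,:,::-1];crop(i,250,280,100,110,7,'pics/i7.png')
i=optics.snapshot('top')[:,:,::-1];crop(i,165,210,80,115,6,'pics/i8.png')
o=telemetry.get_obs();P=o['tool_pos'];print(w2px('scene',[P]),w2px('top',[P]))
```

```text
t 28.68 pos [0.4373 0.3612 0.1294] rpy [-1.80e+02 -1.00e-02 -9.52e+01] F [ 0.1 -0.8  0.2] op 0.0875 j [ 59.  15. -21.   0. -54. -65.]
turn units [-0.001 -0.001 -0.067] shift now-frame [-0.0025  0.0008  0.0694] final-frame [-0.0025  0.0008  0.0694] len 0.069
[[288.9189631  344.44788712]] [[174.0041403  306.36829774]]
```

View pics/i7.png

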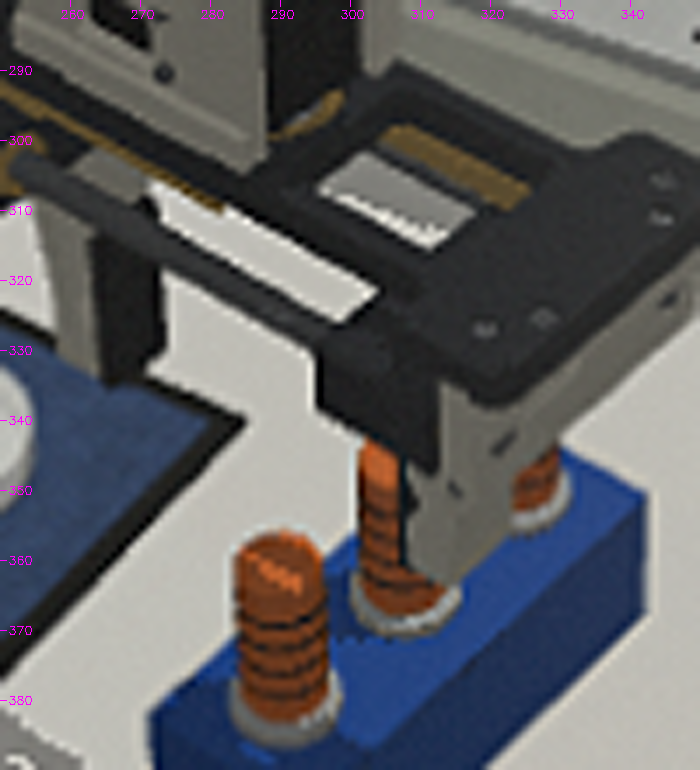

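Emit:
{"name": "servo_tool", "arguments": {"rows": [[[-0.0033,0.001,0.02],[0,0,0],0],[[0,0,0.02],[0,0,0],0],[[0,0,0.02],[0,0,0],0],[[0,0,0.009],[0,0,0],0],[[0,0,0],[0,0,0],0.5],[[0,0,0],[0,0,0],0.6],[[0,0,0],[0,0,0],0.6],[[0,0,0],[0,0,0],0.6],[[0,0,0],[0,0,0],0.6]]}}

```text
clock: 29.53
tool_pos: [0.4364, 0.3651, 0.0616]
orientation: [-179.9, 0.1, -95.2]
force: [0.8, -0.5, 0.8]
opening: 0.0597
```

Run:
```python
from h import *
st()
i=optics.snapshot('scene')[:,:,::-1];crop(i,250,290,100,110,7,'pics/i9.png')
```

```text
t 29.53 pos [0.4364 0.3651 0.0616] rpy [-1.7995e+02  9.0000e-02 -9.5170e+01] F [ 0.8 -0.5  0.8] op 0.0597 j [ 60.  20. -25.   0. -45. -65.]
```

View pics/i9.png

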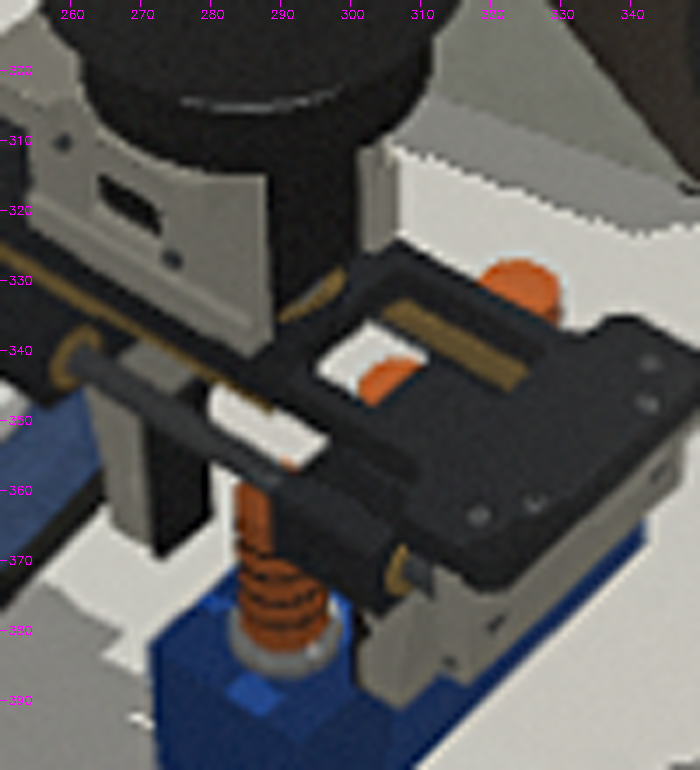

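Emit:
{"name": "servo_tool", "arguments": {"rows": [[[0,0,0],[0,0,0],1],[[0,0,0],[0,0,0],1],[[0,0,0],[0,0,0],1],[[0,0,0],[0,0,0],1],[[0,0,0],[0,0,0],1],[[0,0,0],[0,0,0],1],[[0,0,0],[0,0,0],1],[[0,0,0],[0,0,0],1],[[0,0,0],[0,0,0],1]]}}

```text
clock: 30.33
tool_pos: [0.4364, 0.3647, 0.0607]
orientation: [-180.0, 0.0, -95.2]
force: [5.8, -0.4, -0.4]
opening: 0.0213
```

Emit:
{"name": "servo_tool", "arguments": {"rows": [[[0,0,-0.01],[0,0,0],1],[[0,0,-0.03],[0,0,0],1],[[0,0,-0.03],[0,0,0],1],[[0,0,-0.02],[0,0,0],1],[[0,0,0],[0,0,0],1],[[0,0,0],[0,0,0],1]]}}

```text
clock: 30.83
tool_pos: [0.4356, 0.365, 0.1515]
orientation: [-180.0, 0.1, -95.2]
force: [-0.5, -0.2, -1.0]
opening: 0.0215
```

Run:
```python
from h import *
o=st();P=o['tool_pos'];print(w2px('scene',[P-[0,0,.0556]]))
i=optics.snapshot('scene')[:,:,::-1];crop(i,250,270,100,110,7,'pics/j1.png')
```

```text
t 30.83 pos [0.4356 0.365  0.1515] rpy [-1.7999e+02  1.2000e-01 -9.5180e+01] F [-0.5 -0.2 -1. ] op 0.0215 j [ 60.  14. -19.  -0. -57. -65.]
[[289.02599664 361.07960785]]
```

View pics/j1.png

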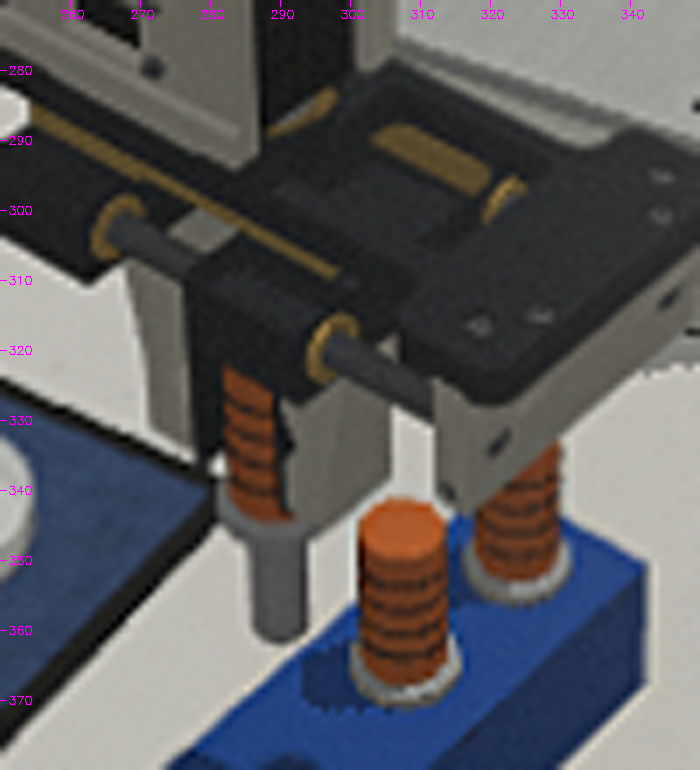

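```bash
sed -i "s/w2px(n,T(p,np.array(\[a for a,b in L\])\/1000))-np.array(\[b for a,b in L\])/w2px(n,T(p,np.array([a for a,b in L])\/1000))-np.array([b for a,b in L])+.42/" fit.py
cat >> fit.py <<'E'
print('-----')
K,D,R,t=cam('top');print('campos',-R.T@t)
H=sh('top',np.array([(169,135),(567,98)])/9-.44+[275,228],.07);print('holesAB',H)
print('holeC',sh('top',[(313.9,279.7)],.07))
c=np.array([(72,118),(250,100),(250,157),(75,170)])/9-.44+[275,228];w=sh('top',c,.08);print('A',w[0].mean(0),w[1].mean(0),w[1])
c=np.array([(488,85),(675,65),(675,115),(497,132)])/9-.44+[275,228];w=sh('top',c,.08);print('B',w[0].mean(0),w[1].mean(0))
E
python3 fit.py | sed -n '1,9p;/-----/,$p'
python3 - <<'E'
from h import *
i=cv2.imread('pics/top4.png').astype(float)
g=np.clip(i*5,0,255).astype(np.uint8);crop(g,275,228,85,65,9,'pics/k1.png')
i=cv2.imread('pics/scene4.png').astype(float)
g=np.clip(i*4,0,255).astype(np.uint8);crop(g,290,215,95,60,8,'pics/k2.png')
E
```

```text
[ 0.54674095 -0.03194866  0.0701517 ] 4.019396521769055
[[ 0.5  1.2]
 [-0.   1.3]
 [ 1.4 -0.4]
 [-1.1 -0.8]
 [-0.4  0.2]
 [ 0.1  1.6]
 [-1.2 -0.5]]
slotA (array([[0.5947, 0.1054],
-----
campos [ 0.46689099 -0.00592068  1.38298474]
holesAB (array([[ 0.5899,  0.078 ],
       [ 0.5981, -0.0323]]), array([[ 50.8, 106.7],
       [ 51.2,  -4. ]]))
holeC (array([[0.4966, 0.0283]]), array([[-45.8,  63.6]]))
A [0.588675 0.079425] [ 49.675 108.125] [[ 56.9 132.3]
 [ 57.5  83.1]
 [ 41.8  84.4]
 [ 42.5 132.7]]
B [ 0.59665 -0.03675] [49.45  -8.275]
```

View pics/k1.png

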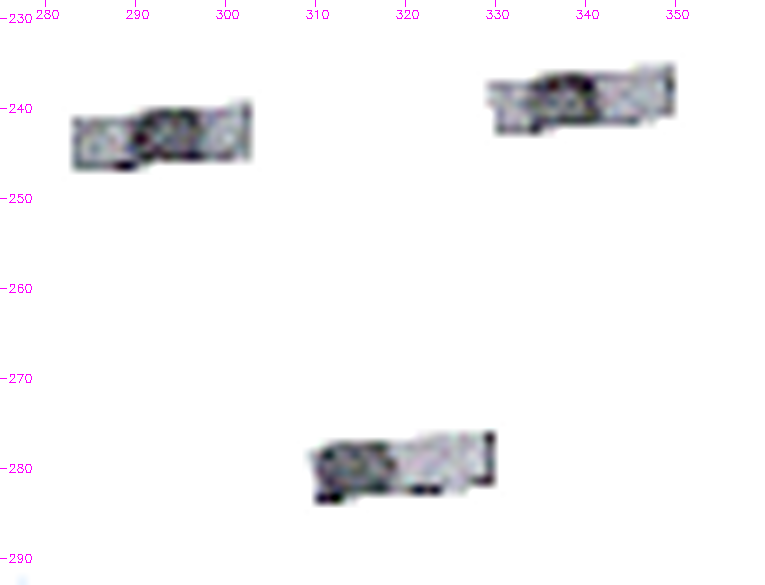

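View pics/k2.png

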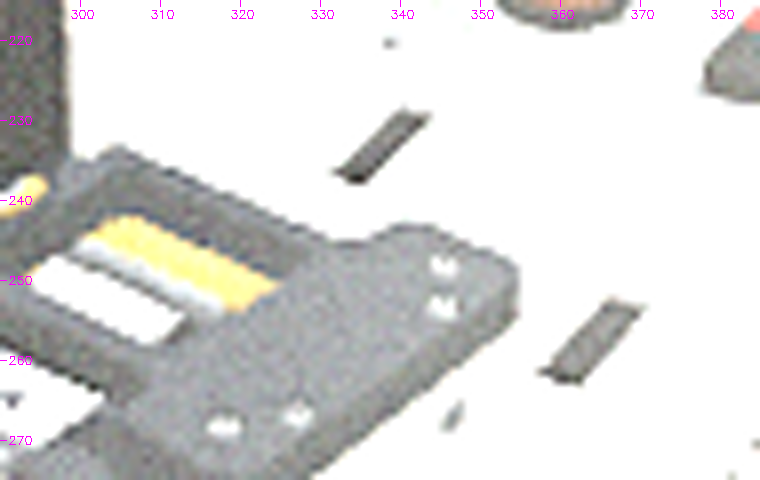

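Run:
```python
from h import *
print('scene slots B,C',px2w('scene',[(337.3,232.75),(363.8,257.2)],.08).round(4))
c5=np.array([(313,450),(492,432),(492,483),(318,502)])/9-.44+[275,228]
print('top C',px2w('top',c5,.08).mean(0).round(4))
print('holes',px2w('top',np.array([(168,135),(564,98),(357,467)])/9-.44+[275,228],.07).round(4))
go(.589,.078,.15,-86)
```

```text
scene slots B,C [[ 0.5921 -0.0317  0.08  ]
 [ 0.4926  0.0197  0.08  ]]
top C [0.4968 0.0145 0.08  ]
holes [[ 0.5899  0.0783  0.07  ]
 [ 0.5981 -0.0315  0.07  ]
 [ 0.4972  0.0275  0.07  ]]
t 30.88 pos [0.4352 0.3644 0.1503] rpy [ 1.7994e+02  1.0000e-02 -9.5190e+01] F [ 0.2 -1.1 -0.2] op 0.0213 j [ 60.  14. -19.  -0. -57. -65.]
turn units [ 0.009  0.003 -1.531] shift now-frame [ 0.2713 -0.1791  0.    ] final-frame [ 0.2965 -0.1335  0.0003] len 0.325
```

Emit:
{"name": "servo_tool", "arguments": {"rows": [[[0,0,-0.005],[0,0,-0.77],1],[[0,0,-0.005],[0,0,-0.77],1],[[0.0328,-0.0147,0],[0,0,0],1],[[0.0328,-0.0147,0],[0,0,0],1],[[0.0328,-0.0147,0],[0,0,0],1],[[0.0328,-0.0147,0],[0,0,0],1],[[0.0328,-0.0147,0],[0,0,0],1],[[0.0328,-0.0147,0],[0,0,0],1],[[0.0328,-0.0147,0],[0,0,0],1],[[0.0328,-0.0147,0],[0,0,0],1],[[0.0328,-0.0147,0],[0,0,0],1],[[0,0,0],[0,0,0],1],[[0,0,0],[0,0,0],1],[[0,0,0],[0,0,0],1]]}}

```text
clock: 32.05
tool_pos: [0.588, 0.0791, 0.159]
orientation: [179.8, -0.0, -86.0]
force: [0.3, 0.4, -0.1]
opening: 0.0216
```

Run:
```python
from h import *
go(.5885,.079,.14,-86)
i=optics.snapshot('scene')[:,:,::-1];crop(np.clip(i.astype(float)*1.5,0,255).astype(np.uint8),280,190,75,90,8,'pics/l1.png')
o=telemetry.get_obs();P=o['tool_pos']-[0,0,.0547];print(w2px('scene',[P,[.5885,.079,.08],[.5885,.079,.07]]))
```

```text
t 32.05 pos [0.588  0.0791 0.159 ] rpy [ 1.7985e+02 -3.0000e-02 -8.6000e+01] F [ 0.3  0.4 -0.1] op 0.0216 j [ 27.  16. -15.  -0. -59. -22.]
turn units [ 0.026 -0.004 -0.001] shift now-frame [ 0.0002 -0.0006  0.019 ] final-frame [ 0.0002 -0.0005  0.019 ] len 0.019
[[311.12459152 246.91360094]
 [311.25661    256.22239082]
 [311.30497147 260.02358058]]
```

View pics/l1.png

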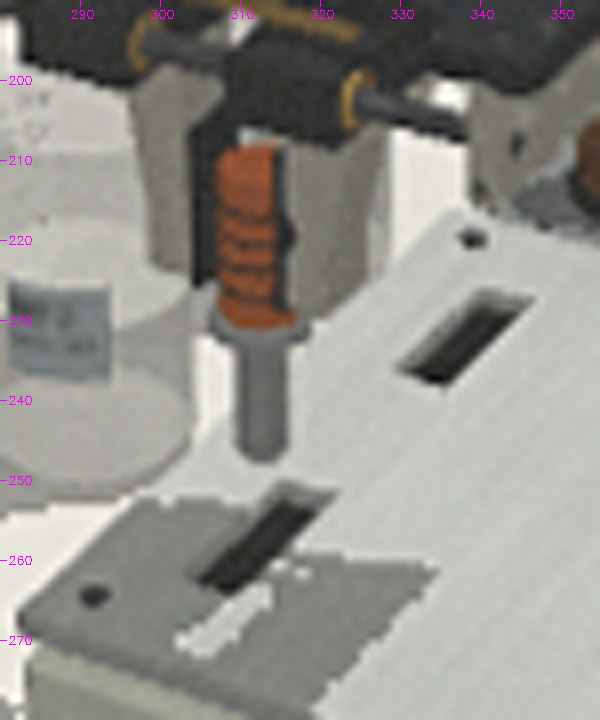

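Emit:
{"name": "servo_tool", "arguments": {"rows": [[[0,0,0.01],[0,0,0],1],[[0,0,0.01],[0,0,0],1],[[0,0,0.003],[0,0,0],1],[[0,0,0.002],[0,0,0],1],[[0,0,0.002],[0,0,0],1],[[0,0,0.002],[0,0,0],1],[[0,0,0],[0,0,0],1]]}}

```text
clock: 32.68
tool_pos: [0.5888, 0.0797, 0.1313]
orientation: [180.0, -0.0, -85.9]
force: [-0.0, -0.5, -0.2]
opening: 0.0211
```

Run:
```python
from h import *
print(st()['moment'].round(2))
i=optics.snapshot('scene')[:,:,::-1];crop(np.clip(i.astype(float)*1.5,0,255).astype(np.uint8),280,190,75,90,8,'pics/l2.png')
```

```text
t 32.68 pos [0.5888 0.0797 0.1313] rpy [179.99  -0.   -85.92] F [-0.  -0.5 -0.2] op 0.0211 j [ 27.  17. -17.  -0. -55. -22.]
[0.02 0.14 0.04]
```

View pics/l2.png

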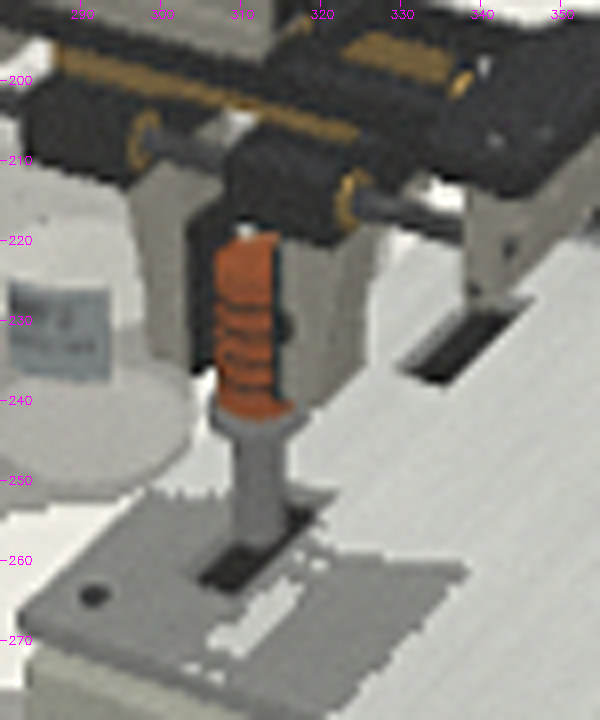

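Emit:
{"name": "servo_tool", "arguments": {"rows": [[[0,0,0.003],[0,0,0],1],[[0,0,0.003],[0,0,0],1],[[0,0,0.002],[0,0,0],1],[[0,0,0.002],[0,0,0],1],[[0,0,0],[0,0,0],1],[[0,0,0],[0,0,0],1]]}}

```text
clock: 33.23
tool_pos: [0.5888, 0.0794, 0.1214]
orientation: [180.0, -0.0, -85.9]
force: [0.2, 0.2, -0.9]
opening: 0.0215
```

Emit:
{"name": "servo_tool", "arguments": {"rows": [[[0,0,0.002],[0,0,0],1],[[0,0,0.002],[0,0,0],1],[[0,0,0.002],[0,0,0],1],[[0,0,0],[0,0,0],1],[[0,0,0],[0,0,0],1]]}}

```text
clock: 33.65
tool_pos: [0.5887, 0.0795, 0.1154]
orientation: [180.0, -0.0, -85.9]
force: [-0.1, 0.4, -1.1]
opening: 0.0214
```

Emit:
{"name": "servo_tool", "arguments": {"rows": [[[0,0,0.004],[0,0,0],1],[[0,0,0.004],[0,0,0],1],[[0,0,0.004],[0,0,0],1],[[0,0,0.004],[0,0,0],1],[[0,0,0.002],[0,0,0],1],[[0,0,0.001],[0,0,0],1],[[0,0,0],[0,0,0],1],[[0,0,0],[0,0,0],1]]}}

```text
clock: 34.32
tool_pos: [0.5889, 0.0795, 0.0966]
orientation: [180.0, -0.0, -85.9]
force: [-0.7, 0.8, -1.2]
opening: 0.0218
```

Run:
```python
from h import *
print(st()['moment'].round(2))
i=optics.snapshot('scene')[:,:,::-1];crop(np.clip(i.astype(float)*1.5,0,255).astype(np.uint8),280,190,75,90,8,'pics/l3.png')
```

```text
t 34.32 pos [0.5889 0.0795 0.0966] rpy [180.    -0.   -85.93] F [-0.7  0.8 -1.2] op 0.0218 j [ 27.  20. -19.   0. -51. -22.]
[-0.01  0.11 -0.01]
```

View pics/l3.png

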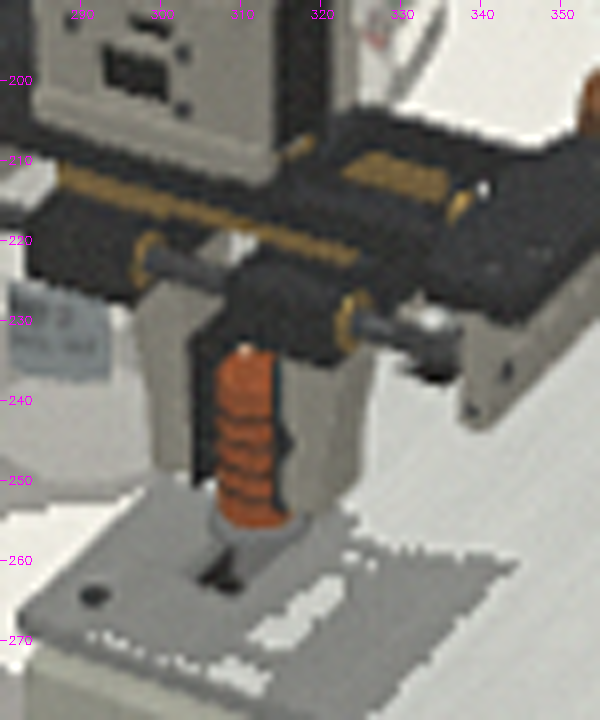

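Emit:
{"name": "servo_tool", "arguments": {"rows": [[[0,0,0.001],[0,0,0],1],[[0,0,0.001],[0,0,0],1],[[0,0,0.001],[0,0,0],1],[[0,0,0],[0,0,0],1],[[0,0,0],[0,0,0],1]]}}

```text
clock: 34.78
tool_pos: [0.5891, 0.0796, 0.0946]
orientation: [-179.9, 0.0, -85.9]
force: [-2.8, 0.2, 7.3]
opening: 0.0216
```

Emit:
{"name": "servo_tool", "arguments": {"rows": [[[0,0,0],[0,0,0],0.3],[[0,0,0],[0,0,0],0.3],[[0,0,0],[0,0,0],0.3],[[0,0,0],[0,0,0],0.3],[[0,0,-0.01],[0,0,0],0.3],[[0,0,-0.03],[0,0,0],0.3],[[0,0,-0.03],[0,0,0],0.3],[[-0.0355,0.02,0],[0,0,0],0.3],[[-0.0355,0.02,0],[0,0,0],0.3],[[-0.0355,0.02,0],[0,0,0],0.3],[[-0.0355,0.02,0],[0,0,0],0.3],[[-0.0355,0.02,0],[0,0,0],0.3],[[-0.0355,0.02,0],[0,0,0],0.3],[[-0.0355,0.02,0],[0,0,0],0.3],[[0,0,0],[0,0,0.77],0.3],[[0,0,0],[0,0,0.77],0.3],[[0,0,0],[0,0,0],0.3],[[0,0,0],[0,0,0],0.3]]}}

```text
clock: 36.28
tool_pos: [0.4316, 0.3177, 0.1641]
orientation: [-180.0, 0.0, -95.0]
force: [0.5, 0.3, 0.1]
opening: 0.0613
```

Run:
```python
from h import *
go(.4324,.318,.06,-95.)
i=optics.snapshot('scene')[:,:,::-1];cv2.imwrite('pics/scene5.png',i)
i=optics.snapshot('top')[:,:,::-1];cv2.imwrite('pics/top5.png',i)
```

```text
t 36.28 pos [0.4316 0.3177 0.1641] rpy [-1.7998e+02  2.0000e-02 -9.5010e+01] F [0.5 0.3 0.1] op 0.0613 j [ 57.  10. -22.   0. -58. -62.]
turn units [-0.003  0.004 -0.001] shift now-frame [-0.0003 -0.0008  0.1041] final-frame [-0.0004 -0.0008  0.1041] len 0.104
```

View pics/scene5.png

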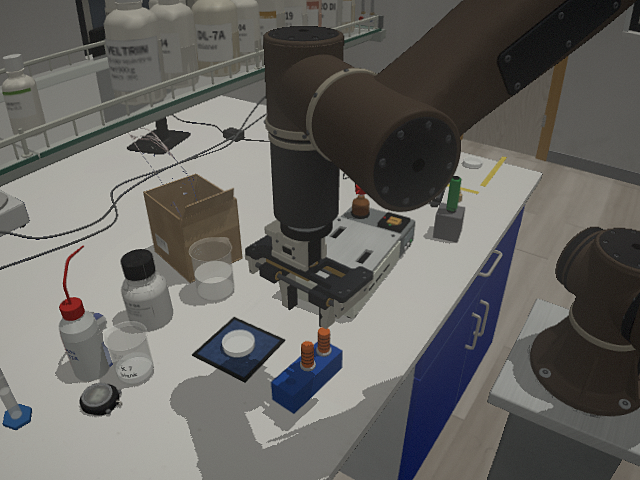

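View pics/top5.png

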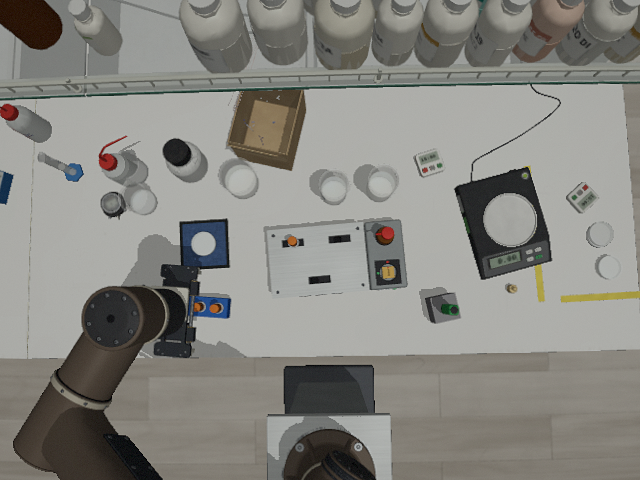

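Emit:
{"name": "servo_tool", "arguments": {"rows": [[[-0.0003,-0.0005,0.03],[0,0,0],0.3],[[0,0,0.03],[0,0,0],0.3],[[0,0,0.03],[0,0,0],0.3],[[0,0,0.0135],[0,0,0],0.3],[[0,0,0],[0,0,0],0.3],[[0,0,0],[0,0,0],1],[[0,0,0],[0,0,0],1],[[0,0,0],[0,0,0],1],[[0,0,0],[0,0,0],1],[[0,0,0],[0,0,0],1],[[0,0,0],[0,0,0],1],[[0,0,0],[0,0,0],1],[[0,0,0],[0,0,0],1],[[0,0,0],[0,0,0],1]]}}

```text
clock: 37.55
tool_pos: [0.4326, 0.318, 0.0606]
orientation: [-179.9, 0.0, -95.2]
force: [1.8, -0.7, 4.5]
opening: 0.0216
```

Emit:
{"name": "servo_tool", "arguments": {"rows": [[[0,0,-0.01],[0,0,0],1],[[0,0,-0.03],[0,0,0],1],[[0,0,-0.03],[0,0,0],1],[[0,0,-0.03],[0,0,0],1],[[0,0,0],[0,0,0],1],[[0,0,0],[0,0,0],1],[[0,0,0],[0,0,0],1]]}}

```text
clock: 38.13
tool_pos: [0.4314, 0.3173, 0.1596]
orientation: [179.9, -0.0, -95.2]
force: [-0.2, 0.2, -1.1]
opening: 0.0209
```

Run:
```python
from h import *
o=st();P=o['tool_pos'];print(w2px('scene',[P-[0,0,.0547]]))
i=optics.snapshot('scene')[:,:,::-1];crop(i,250,260,100,110,7,'pics/m1.png')
K=px2w('top',np.array([(564,98),(357,467)])/9-.44+[275,228],.07)
go(.5975,-.0313,.155,-86)
go(.4962,.0282,.155,-86)
i=cv2.imread('pics/scene5.png');crop(i,255,180,150,110,5,'pics/m2.png')
```

```text
t 38.13 pos [0.4314 0.3173 0.1596] rpy [ 1.7994e+02 -2.0000e-02 -9.5190e+01] F [-0.2  0.2 -1.1] op 0.0209 j [ 57.  11. -22.  -0. -57. -62.]
[[307.72994407 341.15240631]]
t 38.18 pos [0.4313 0.317  0.159 ] rpy [ 1.7991e+02 -8.0000e-02 -9.5190e+01] F [-0.5 -0.3 -1.7] op 0.0214 j [ 57.  11. -22.  -0. -57. -62.]
turn units [ 0.015 -0.012 -1.532] shift now-frame [ 0.3319 -0.197   0.0042] final-frame [ 0.3591 -0.1415  0.004 ] len 0.386
t 38.18 pos [0.4313 0.317  0.159 ] rpy [ 1.7991e+02 -8.0000e-02 -9.5190e+01] F [-0.5 -0.3 -1.7] op 0.0214 j [ 57.  11. -22.  -0. -57. -62.]
turn units [ 0.015 -0.012 -1.532] shift now-frame [ 0.2818 -0.0908  0.0042] final-frame [ 0.2927 -0.0446  0.004 ] len 0.296
```

View pics/m1.png

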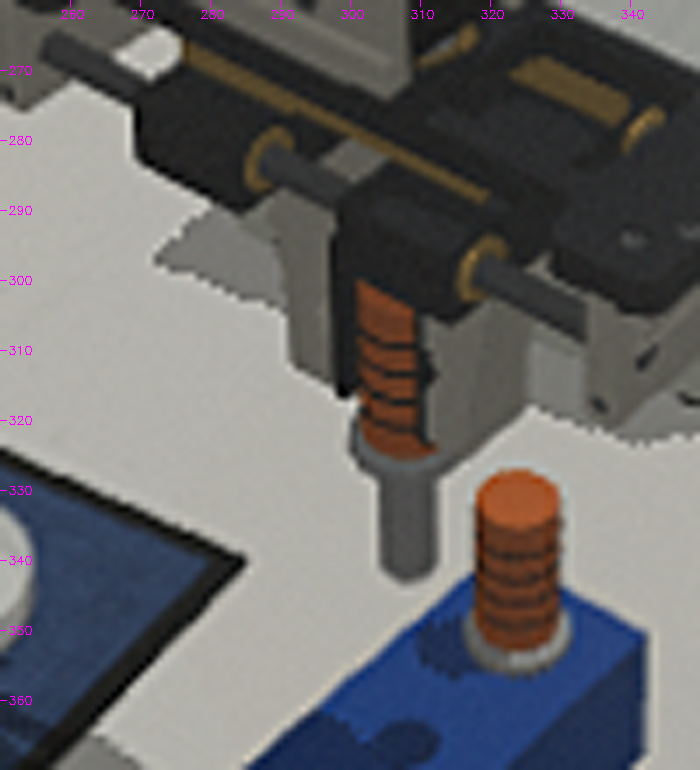

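Emit:
{"name": "servo_tool", "arguments": {"rows": [[[0,0,-0.01],[0,0,-0.77],1],[[0,0,-0.01],[0,0,-0.76],1],[[0.0359,-0.0141,0],[0,0,0],1],[[0.0359,-0.0141,0],[0,0,0],1],[[0.0359,-0.0141,0],[0,0,0],1],[[0.0359,-0.0141,0],[0,0,0],1],[[0.0359,-0.0141,0],[0,0,0],1],[[0.0359,-0.0141,0],[0,0,0],1],[[0.0359,-0.0141,0],[0,0,0],1],[[0.0359,-0.0141,0],[0,0,0],1],[[0.0359,-0.0141,0],[0,0,0],1],[[0.0359,-0.0141,0],[0,0,0],1],[[0,0,0.02],[0,0,0],1],[[0,0,0],[0,0,0],1],[[0,0,0],[0,0,0],1],[[0,0,0],[0,0,0],1]]}}

```text
clock: 39.52
tool_pos: [0.5974, -0.0302, 0.1596]
orientation: [179.9, -0.0, -86.0]
force: [-0.9, -0.5, 0.7]
opening: 0.0216
```

Run:
```python
from h import *
go(.5975,-.0313,.1347,-86)
i=optics.snapshot('scene')[:,:,::-1];crop(np.clip(i.astype(float)*1.5,0,255).astype(np.uint8),290,170,75,90,8,'pics/n1.png')
o=telemetry.get_obs();P=o['tool_pos']-[0,0,.0547];print(w2px('scene',[P,[.5966,-.0368,.08],[.5975,-.0313,.08]]))
```

```text
t 39.52 pos [ 0.5974 -0.0302  0.1596] rpy [ 1.7991e+02 -2.0000e-02 -8.5960e+01] F [-0.9 -0.5  0.7] op 0.0216 j [ 16.  16. -15.   0. -59. -12.]
turn units [ 0.016 -0.004  0.007] shift now-frame [ 0.0011 -0.0001  0.0249] final-frame [ 0.0011 -0.      0.0249] len 0.025
[[334.93635859 222.89290026]
 [336.83234044 231.18931142]
 [335.22646323 232.13430812]]
```

View pics/n1.png

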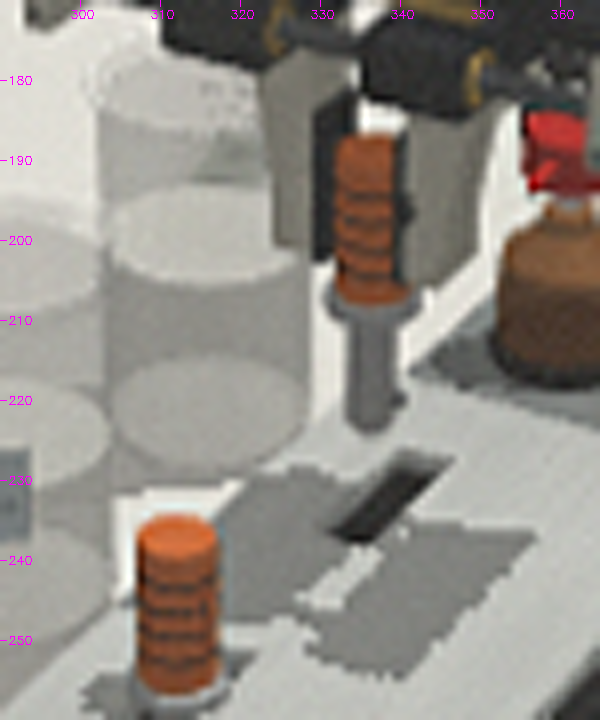

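Emit:
{"name": "servo_tool", "arguments": {"rows": [[[0.001,0,0.01],[0,0,0],1],[[0,0,0.01],[0,0,0],1],[[0,0,0.004],[0,0,0],1],[[0,0,0.003],[0,0,0],1],[[0,0,0.003],[0,0,0],1],[[0,0,0.003],[0,0,0],1],[[0,0,0.002],[0,0,0],1],[[0,0,0.001],[0,0,0],1],[[0,0,0],[0,0,0],1],[[0,0,0],[0,0,0],1]]}}

```text
clock: 40.4
tool_pos: [0.5979, -0.0316, 0.1241]
orientation: [180.0, -0.0, -86.0]
force: [-1.2, 0.1, -0.7]
opening: 0.0216
```

Emit:
{"name": "servo_tool", "arguments": {"rows": [[[0,0,0.002],[0,0,0],1],[[0,0,0.002],[0,0,0],1],[[0,0,0.002],[0,0,0],1],[[0,0,0],[0,0,0],1],[[0,0,0],[0,0,0],1]]}}

```text
clock: 40.82
tool_pos: [0.5976, -0.0316, 0.1177]
orientation: [180.0, -0.0, -86.0]
force: [-1.3, -0.4, -0.7]
opening: 0.0215
```

Emit:
{"name": "servo_tool", "arguments": {"rows": [[[0,0,0.004],[0,0,0],1],[[0,0,0.004],[0,0,0],1],[[0,0,0.004],[0,0,0],1],[[0,0,0.004],[0,0,0],1],[[0,0,0.003],[0,0,0],1],[[0,0,0.002],[0,0,0],1],[[0,0,0.001],[0,0,0],1],[[0,0,0],[0,0,0],1],[[0,0,0],[0,0,0],1]]}}

```text
clock: 41.57
tool_pos: [0.5976, -0.0315, 0.0957]
orientation: [180.0, 0.0, -86.0]
force: [-0.9, 0.0, -3.0]
opening: 0.021
```

Emit:
{"name": "servo_tool", "arguments": {"rows": [[[0,0,0.001],[0,0,0],1],[[0,0,0.001],[0,0,0],1],[[0,0,0.001],[0,0,0],1],[[0,0,0],[0,0,0],1],[[0,0,0],[0,0,0],1]]}}

```text
clock: 41.98
tool_pos: [0.5978, -0.0317, 0.0945]
orientation: [-180.0, -0.0, -86.0]
force: [-8.5, 0.7, 12.2]
opening: 0.0216
```

Emit:
{"name": "servo_tool", "arguments": {"rows": [[[0,0,0],[0,0,0],0.3],[[0,0,0],[0,0,0],0.3],[[0,0,0],[0,0,0],0.3],[[0,0,0],[0,0,0],0.3],[[0,0,-0.01],[0,0,0],0.3],[[0,0,-0.03],[0,0,0],0.3],[[0,0,-0.03],[0,0,0],0.3],[[-0.035,0.0165,0],[0,0,0],0.3],[[-0.035,0.0165,0],[0,0,0],0.3],[[-0.035,0.0165,0],[0,0,0],0.3],[[-0.035,0.0165,0],[0,0,0],0.3],[[-0.035,0.0165,0],[0,0,0],0.3],[[-0.035,0.0165,0],[0,0,0],0.3],[[-0.035,0.0165,0],[0,0,0],0.3],[[-0.035,0.0165,0],[0,0,0],0.3],[[-0.035,0.0165,0],[0,0,0],0.3],[[0,0,0],[0,0,0.77],0.3],[[0,0,0],[0,0,0.77],0.3],[[0,0,0],[0,0,0],0.3],[[0,0,0],[0,0,0],0.3]]}}

```text
clock: 43.65
tool_pos: [0.4279, 0.2727, 0.1636]
orientation: [-180.0, 0.0, -95.1]
force: [-0.1, 0.7, 0.5]
opening: 0.0611
```

Run:
```python
from h import *
go(.4278,.2722,.06,-95.2)
i=optics.snapshot('top')[:,:,::-1];cv2.imwrite('pics/top6.png',i)
crop(i,165,210,190,115,4,'pics/n2.png')
```

```text
t 43.65 pos [0.4279 0.2727 0.1636] rpy [-1.7997e+02  4.0000e-02 -9.5070e+01] F [-0.1  0.7  0.5] op 0.0611 j [ 55.   8. -25.   0. -57. -60.]
turn units [-0.004  0.006  0.022] shift now-frame [5.000e-04 1.000e-04 1.036e-01] final-frame [0.0005 0.     0.1036] len 0.104
```

View pics/n2.png

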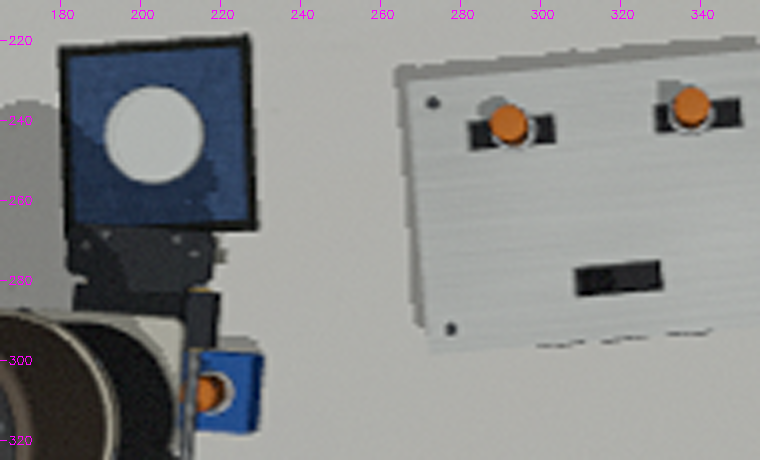

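Dish central on the mat, both pins seated. Take the third pin.

Emit:
{"name": "servo_tool", "arguments": {"rows": [[[0.0005,0,0.03],[0,0,0],0.3],[[0,0,0.03],[0,0,0],0.3],[[0,0,0.03],[0,0,0],0.3],[[0,0,0.013],[0,0,0],0.3],[[0,0,0],[0,0,0],0.3],[[0,0,0],[0,0,0],1],[[0,0,0],[0,0,0],1],[[0,0,0],[0,0,0],1],[[0,0,0],[0,0,0],1],[[0,0,0],[0,0,0],1],[[0,0,0],[0,0,0],1],[[0,0,0],[0,0,0],1],[[0,0,0],[0,0,0],1],[[0,0,0],[0,0,0],1]]}}

```text
clock: 44.87
tool_pos: [0.4285, 0.2722, 0.0606]
orientation: [-179.9, 0.0, -95.2]
force: [3.6, -1.5, 3.5]
opening: 0.0215
```

Emit:
{"name": "servo_tool", "arguments": {"rows": [[[0,0,-0.01],[0,0,0],1],[[0,0,-0.03],[0,0,0],1],[[0,0,-0.03],[0,0,0],1],[[0,0,-0.03],[0,0,0],1],[[0,0,0],[0,0,0],1],[[0,0,0],[0,0,0],1],[[0,0,0],[0,0,0],1]]}}

```text
clock: 45.45
tool_pos: [0.4269, 0.2714, 0.1594]
orientation: [179.9, -0.0, -95.3]
force: [-0.5, -0.2, -1.3]
opening: 0.0213
```

Run:
```python
from h import *
o=st();P=o['tool_pos'];print(w2px('scene',[P-[0,0,.0547]]))
i=optics.snapshot('scene')[:,:,::-1];crop(i,280,240,90,110,7,'pics/o1.png')
go(.4964,.0278,.155,-86)
```

```text
t 45.45 pos [0.4269 0.2714 0.1594] rpy [ 1.7993e+02 -2.0000e-02 -9.5250e+01] F [-0.5 -0.2 -1.3] op 0.0213 j [ 55.   8. -26.  -0. -56. -60.]
[[324.94817926 326.83044371]]
t 45.50 pos [0.4268 0.2712 0.1589] rpy [ 1.799e+02 -8.000e-02 -9.525e+01] F [ 0.1 -0.5 -1.1] op 0.0216 j [ 55.   8. -26.  -0. -56. -60.]
turn units [ 0.017 -0.012 -1.542] shift now-frame [ 0.236  -0.0916  0.0041] final-frame [ 0.2476 -0.0524  0.0039] len 0.253
```

View pics/o1.png

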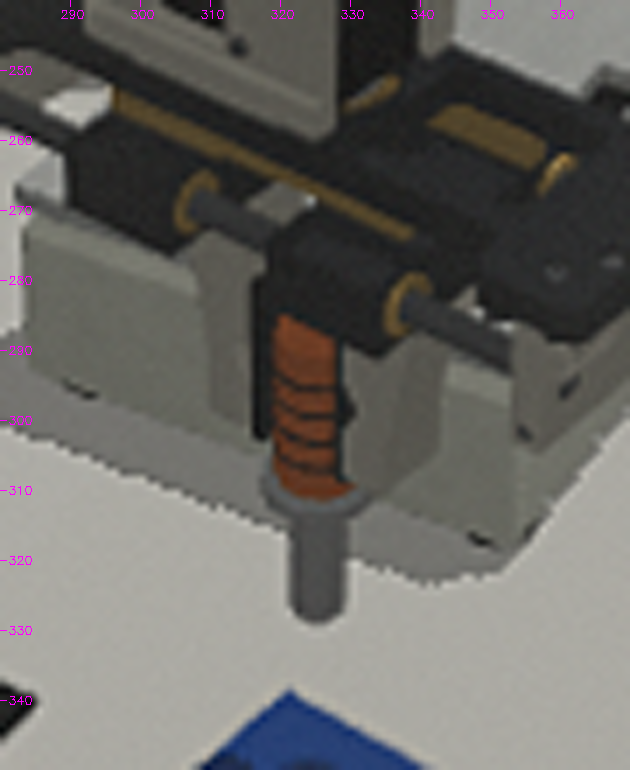

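Emit:
{"name": "servo_tool", "arguments": {"rows": [[[0,0,-0.005],[0,0,-0.77],1],[[0,0,0],[0,0,-0.77],1],[[0.0354,-0.0075,0],[0,0,0],1],[[0.0354,-0.0075,0],[0,0,0],1],[[0.0354,-0.0075,0],[0,0,0],1],[[0.0354,-0.0075,0],[0,0,0],1],[[0.0354,-0.0075,0],[0,0,0],1],[[0.0354,-0.0075,0],[0,0,0],1],[[0.0354,-0.0075,0],[0,0,0],1],[[0,0,0],[0,0,0],1],[[0,0,0],[0,0,0],1],[[0,0,0],[0,0,0],1]]}}

```text
clock: 46.5
tool_pos: [0.4967, 0.0279, 0.1638]
orientation: [179.9, -0.0, -86.1]
force: [0.2, 0.9, -0.6]
opening: 0.0214
```

Run:
```python
from h import *
go(.4964,.0277,.1347,-86)
i=optics.snapshot('scene')[:,:,::-1];crop(np.clip(i.astype(float)*1.5,0,255).astype(np.uint8),325,195,75,90,8,'pics/o2.png')
o=telemetry.get_obs();P=o['tool_pos']-[0,0,.0547];print(w2px('scene',[P,[.496,.0145,.08],[.4964,.0277,.08]]))
```

```text
t 46.50 pos [0.4967 0.0279 0.1638] rpy [ 1.7986e+02 -3.0000e-02 -8.6070e+01] F [ 0.2  0.9 -0.6] op 0.0214 j [ 26.   7. -26.  -0. -57. -22.]
turn units [ 0.023 -0.005 -0.012] shift now-frame [0.0001 0.0002 0.0291] final-frame [0.0001 0.0003 0.0291] len 0.029
[[360.57415867 247.1161805 ]
 [363.61234523 255.54349136]
 [360.37550096 258.42455399]]
```

View pics/o2.png

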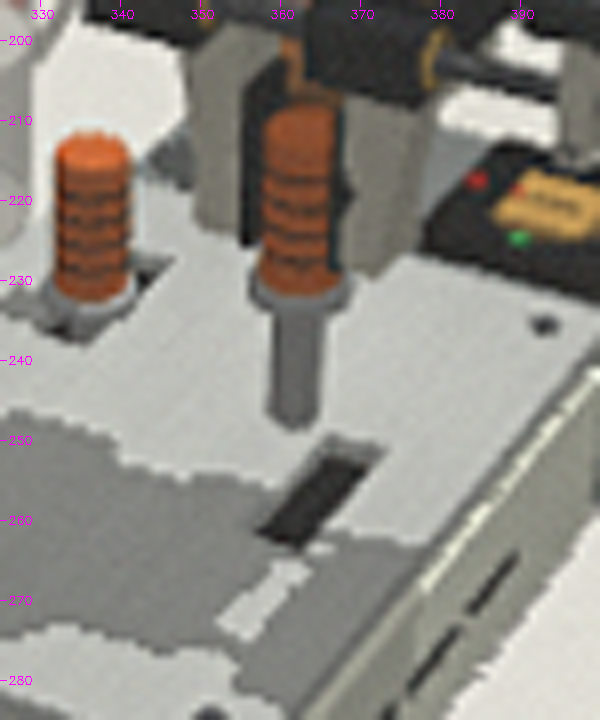

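Emit:
{"name": "servo_tool", "arguments": {"rows": [[[0,0,0.012],[0,0,0],1],[[0,0,0.012],[0,0,0],1],[[0,0,0.004],[0,0,0],1],[[0,0,0.003],[0,0,0],1],[[0,0,0.003],[0,0,0],1],[[0,0,0.003],[0,0,0],1],[[0,0,0.002],[0,0,0],1],[[0,0,0.001],[0,0,0],1],[[0,0,0],[0,0,0],1],[[0,0,0],[0,0,0],1]]}}

```text
clock: 47.38
tool_pos: [0.4974, 0.0283, 0.1252]
orientation: [-180.0, 0.0, -86.0]
force: [0.4, 0.4, -0.3]
opening: 0.0214
```

Emit:
{"name": "servo_tool", "arguments": {"rows": [[[0,0,0.002],[0,0,0],1],[[0,0,0.002],[0,0,0],1],[[0,0,0.002],[0,0,0],1],[[0,0,0],[0,0,0],1],[[0,0,0],[0,0,0],1]]}}

```text
clock: 47.8
tool_pos: [0.4968, 0.0279, 0.1187]
orientation: [179.9, -0.0, -86.0]
force: [-2.1, -3.0, -1.5]
opening: 0.0214
```

Emit:
{"name": "servo_tool", "arguments": {"rows": [[[0.0007,0.0005,0.002],[0,0,0],1],[[0,0,0.003],[0,0,0],1],[[0,0,0.003],[0,0,0],1],[[0,0,0],[0,0,0],1],[[0,0,0],[0,0,0],1]]}}

```text
clock: 48.22
tool_pos: [0.4967, 0.0275, 0.1106]
orientation: [180.0, -0.0, -86.0]
force: [-1.8, -0.8, -1.7]
opening: 0.0211
```

Emit:
{"name": "servo_tool", "arguments": {"rows": [[[0,0,0.004],[0,0,0],1],[[0,0,0.004],[0,0,0],1],[[0,0,0.004],[0,0,0],1],[[0,0,0.002],[0,0,0],1],[[0,0,0.001],[0,0,0],1],[[0,0,0],[0,0,0],1],[[0,0,0],[0,0,0],1]]}}

```text
clock: 48.8
tool_pos: [0.4968, 0.0276, 0.0958]
orientation: [180.0, -0.0, -86.0]
force: [-2.7, -1.2, -2.1]
opening: 0.0215
```

Emit:
{"name": "servo_tool", "arguments": {"rows": [[[0,0,0.001],[0,0,0],1],[[0,0,0.001],[0,0,0],1],[[0,0,0.001],[0,0,0],1],[[0,0,0],[0,0,0],1],[[0,0,0],[0,0,0],1]]}}

```text
clock: 49.22
tool_pos: [0.497, 0.0274, 0.0945]
orientation: [-180.0, -0.0, -86.0]
force: [-9.2, -0.1, 14.7]
opening: 0.0215
```

Emit:
{"name": "servo_tool", "arguments": {"rows": [[[0,0,0],[0,0,0],0.3],[[0,0,0],[0,0,0],0.3],[[0,0,0],[0,0,0],0.3],[[0,0,0],[0,0,0],0.3],[[0,0,-0.01],[0,0,0],0.3],[[0,0,-0.03],[0,0,0],0.3],[[0,0,-0.03],[0,0,0],0.3],[[0,0,-0.025],[0,0,0],1],[[0.0364,-0.0184,0],[0,0,0],1],[[0.0364,-0.0184,0],[0,0,0],1],[[0.0364,-0.0184,0],[0,0,0],1],[[0.0364,-0.0184,0],[0,0,0],1],[[0.0364,-0.0184,0],[0,0,0],1],[[0,0,0],[0,0,0],1],[[0,0,0],[0,0,0],1],[[0,0,0],[0,0,0],1],[[0,0,0],[0,0,0],1],[[0,0,0],[0,0,0],1]]}}

```text
clock: 50.72
tool_pos: [0.6013, -0.1466, 0.1887]
orientation: [-180.0, 0.0, -85.9]
force: [0.1, -0.2, 0.4]
opening: 0.0007
```

Run:
```python
from h import *
print(px2w('top',[(387.4,232.6)],.15))
go(.6010,-.1478,.155,-86)
i=optics.snapshot('scene')[:,:,::-1];cv2.imwrite('pics/scene7.png',i);crop(i,320,160,110,100,6,'pics/p1.png')
o=telemetry.get_obs();P=o['tool_pos'];print(w2px('scene',[P,[.601,-.1478,.15]]))
```

```text
[[ 0.60152325 -0.14744259  0.15      ]]
t 50.72 pos [ 0.6013 -0.1466  0.1887] rpy [-179.96    0.    -85.91] F [ 0.1 -0.2  0.4] op 0.0007 j [  4.  17. -10.  -0. -63.  -0.]
turn units [-0.006  0.     0.014] shift now-frame [0.0012 0.0004 0.0337] final-frame [0.0012 0.0003 0.0337] len 0.034
[[360.7030036  170.82964121]
 [360.47193261 185.29565516]]
```

View pics/p1.png

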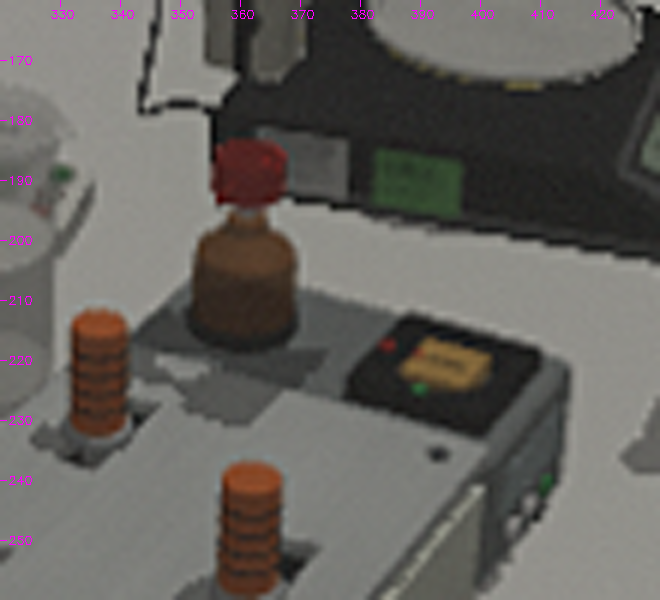

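Emit:
{"name": "servo_tool", "arguments": {"rows": [[[0.001,0,0.02],[0,0,0],1],[[0,0,0.015],[0,0,0],1],[[0,0,0.003],[0,0,0],1],[[0,0,0.003],[0,0,0],1],[[0,0,0.003],[0,0,0],1],[[0,0,0.002],[0,0,0],1],[[0,0,0.002],[0,0,0],1],[[0,0,0],[0,0,0],1],[[0,0,0],[0,0,0],1],[[0,0,0],[0,0,0],1]]}}

```text
clock: 51.6
tool_pos: [0.6015, -0.1481, 0.1413]
orientation: [-180.0, 0.0, -86.0]
force: [-5.2, 3.9, 6.6]
opening: 0.0006
```

Emit:
{"name": "servo_tool", "arguments": {"rows": [[[0,0,0.001],[0,0,0],1],[[0,0,0.001],[0,0,0],1],[[0,0,0.001],[0,0,0],1],[[0,0,0],[0,0,0],1],[[0,0,0],[0,0,0],1]]}}

```text
clock: 52.02
tool_pos: [0.6017, -0.1482, 0.1401]
orientation: [-179.9, -0.0, -85.9]
force: [-9.5, 4.8, 18.9]
opening: 0.0004
```

Run:
```python
from h import *
st()
i=optics.snapshot('scene')[:,:,::-1];crop(i,330,160,60,70,9,'pics/p2.png')
```

```text
t 52.02 pos [ 0.6017 -0.1482  0.1401] rpy [-1.7989e+02 -2.0000e-02 -8.5940e+01] F [-9.5  4.8 18.9] op 0.0004 j [  4.  19. -13.   0. -57.  -0.]
```

View pics/p2.png

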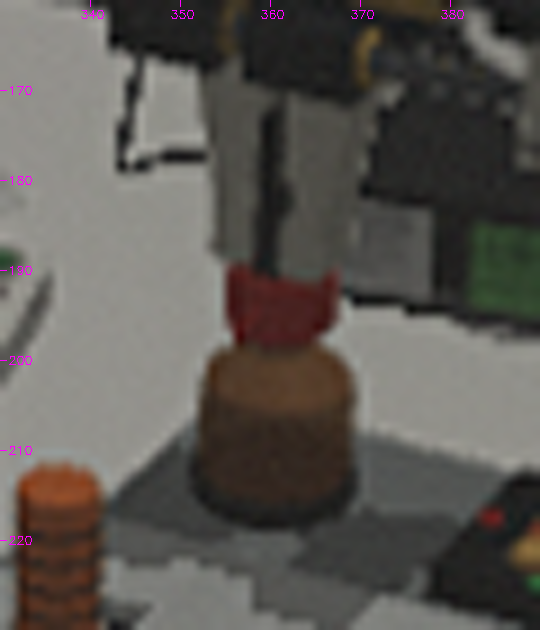

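Emit:
{"name": "servo_tool", "arguments": {"rows": [[[0,0,0],[0,0,0],1],[[0,0,-0.005],[0,0,0],1],[[0,0,-0.01],[0,0,0],1],[[0,0,-0.03],[0,0,0],1],[[0,0,-0.03],[0,0,0],1],[[0,0,-0.03],[0,0,0],1],[[0,0.03,0],[0,0,0],1],[[0.02,0.03,0],[0,0,0],1],[[0.04,0,0],[0,0,0],1],[[0.04,0,0],[0,0,0],1],[[0.04,0,0],[0,0,0],1],[[0.04,0,0],[0,0,0],1],[[0.04,0,0],[0,0,0],1],[[0.04,0,0],[0,0,0],1],[[0.04,0,0],[0,0,0],1],[[0,0,0],[0,0,0],1],[[0,0,0],[0,0,0],1]]}}

```text
clock: 53.48
tool_pos: [0.5621, -0.4545, 0.2411]
orientation: [179.9, 0.0, -86.2]
force: [0.0, 0.4, -0.1]
opening: 0.0006
```

Run:
```python
from h import *
st()
i=optics.snapshot('scene')[:,:,::-1];cv2.imwrite('pics/scene8.png',i);crop(i,180,160,290,220,2,'pics/q0.png');crop(i,275,170,150,120,5,'pics/q1.png')
i=optics.snapshot('top')[:,:,::-1];cv2.imwrite('pics/top8.png',i)
```

```text
t 53.48 pos [ 0.5621 -0.4545  0.2411] rpy [ 1.7995e+02  1.0000e-02 -8.6180e+01] F [ 0.   0.4 -0.1] op 0.0006 j [-24.  25.   9.   0. -74.  27.]
```

View pics/q1.png

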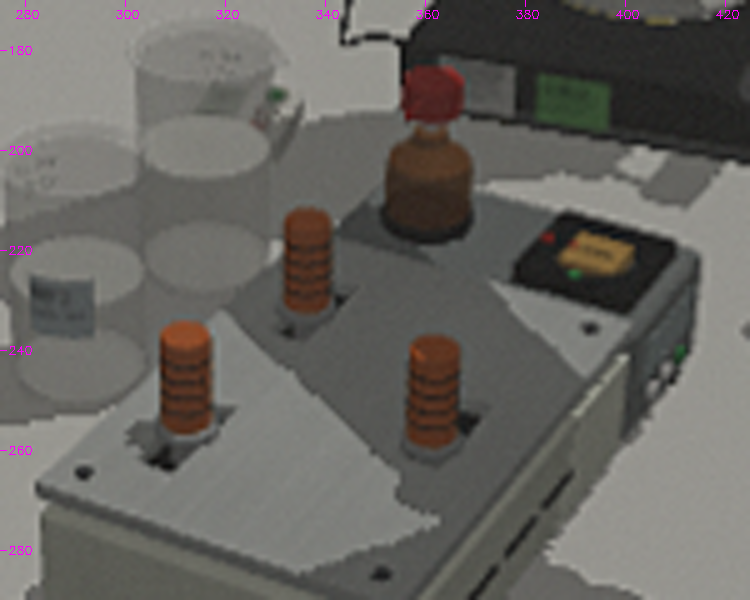

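View pics/top8.png

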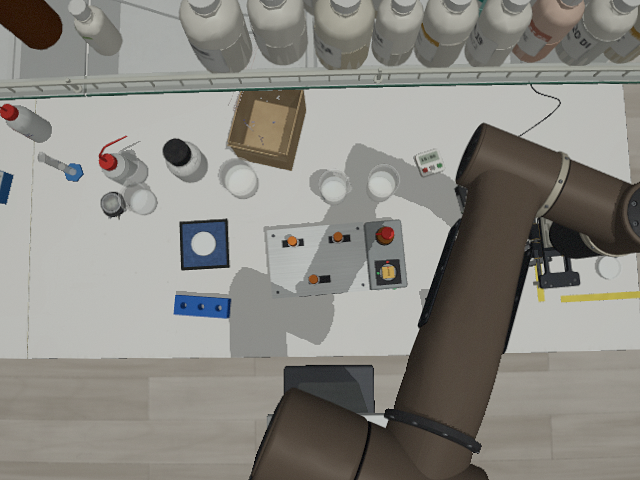

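View pics/q0.png

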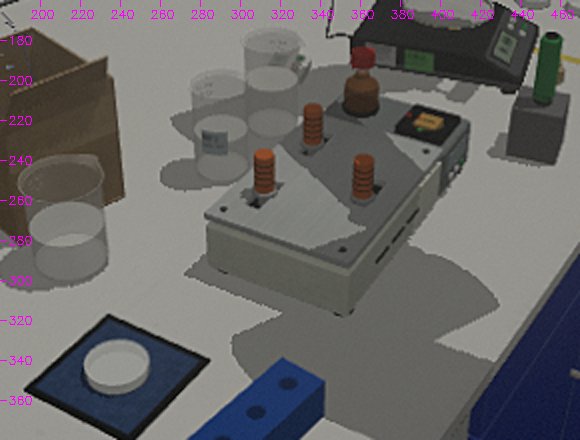

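```bash
python3 -c "
from plant import ctrl; print(ctrl.close_job())"
```

```text
the job is handed in; nothing more can be done
None
```

The shaker is ready for service and the job is handed in, at about 54 s of the 210 s allowed.

- **Dish:** It is flat and centred on the blue mat. It was knocked toward the front edge during the run, so I picked it up and re-centred it.
- **Selector:** I turned it clockwise with the screwdriver until it met resistance. The top picture shows its faces square to the bezel and its red mark at the red dot. The screwdriver stands upright in its stand again.
- **Pins:** All three pins are home, one per slot. The hole mouths showed in contrast-enhanced pictures, so I lowered each pin straight onto its hole and needed only a 0.7 mm correction on the third. I did not sweep along the slots as the task described. Each pin gave no upward resistance past the foot, then took 7 to 15 N with its collar on the platform.
- **Oiler:** I pressed the cap with closed fingers to its stop (height 0.140 m, 19 N). The last picture shows it back up at its starting height.
- **Beakers:** They look unmoved in the top view.

The two cameras disagreed by 3 to 5 mm in places. I settled this from the measured tool poses at each grasp. No final check failed.

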